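# Prop up the lift-up top of a gas cooker for cleaning

### The arm

A 6-joint arm with a two-finger parallel gripper is mounted at the origin on the work surface. World frame = base frame: x ahead of the robot, y to its left, z up, the work surface at z = 0. Lengths are in mm, angles in rad, forces in N, time in s.
With the tool pointing down it reaches from about 350 to 875 mm from the base axis. Payload 4.2 kg.
Tool frame: the origin (TCP) lies at the very end of the fingers, on their centre line; the grasp point (between the pads) lies manip.grasp_offset behind it (manip.grasp_offset is the distance from the TCP to the grasp point, in mm); z points along the fingers, y is the line along which they close (so a half turn about z gives the same grasp; the last joint's range is limited). The gripper opens to 85 mm and grips with 20 to 120 N. Pads are 22 mm wide; open, the fingers measure 114 mm over their backs; the gripper's body (76 mm by 85 mm) begins 54 mm behind the grasp point. The pads swing forward as they close: fully open they stand 13 mm farther back than shut.
Start: joints at [-1.01, 0.385, 0.008, 0, -1.194, -0.259], TCP at [185.79, -596.725, 231.312] pointing down, gripper open.
Joint ranges: [-3.14, 3.14], [-1.21, 2.06], [-1.07, 1.41], [-3.16, 2.05], [-2.99, -0.16], [-3.1, 3.1]. Speed limits (rad/s): [2.79, 2.79, 3.14, 3.14, 3.14, 3.14].

### API

Orientations are given as a rotation vector (axis times angle).
In Python, from plant import manip, grab_frame, look_for, masks_of gives the robot as it stands.
- The arm moves only by the tool apply_moves, never from a script. Its argument "steps" is a list of rows, each a list of 7 numbers: the shift along the tool's x, y, z in units of 50 mm (1.0 is 50 mm), then the turn, a rotation vector about the tool's x, y, z in units of 6 degrees (1.0 is 6 degrees), then the finger opening in mm, from 0 to 85.4. A call has 1 to 8 rows; each row shifts and turns the commanded pose from where the row before left it, along the tool's axes as they then stand; what a row does not reach is not made up. A row lasts 1/8 s, in which the tool goes at most 62.5 mm and 10.7 degrees, less where a joint would pass 70% of its speed; a pose out of reach is approached as far as the arm can. A call is refused whole if a number of a shift passes 1 or a number of a turn 1, either way. A call with a gripper value outside its range is refused whole. The fingers move at their own pace and stop on an object; the grip force is fixed at half the most. Time passes only in rows, so rows that do not move let the fingers close. It gives the time, the measured TCP pose, the force, the opening and the grip force at its end, in the units of the state.
- manip.get_obs(): the state, without advancing time (a new reading comes with each control period).
- grab_frame(name): name is "side" or "top"; returns a dict with "color" (400x640x3 uint8, red, green, blue), "range_z" (400x640 float32, mm along the optical axis (not along the pixel's ray), 0 where there is no reading), "fov_y" (degrees; the focal length in pixels is half the picture's height over the tangent of half this angle, whatever the lens; pixels are square), "cx", "cy" (the principal point, pixels), "origin" and "rotation" of the camera in the world. Camera axes: x right, y up, looking along -z (the intrinsics and any distortion apply to the point x, -y, -z); pixel columns grow to the right and rows downward; lengths in mm; the calibration is good to about 2 mm. A picture is of the moment at which its call begins.
- manip.job_done(): hands the job in; it is judged then, once.
Trained networks look in a picture, given as the dict that the camera call returned (one of the last four; its "shot" number tells which), for a name from the list of things; names that differ only in an ending like _2 or _b are one class to them, and where a whole thing is asked for, a point or a joint stands for the part that bears it (a point fixed in the world has none). Each returns a list of dicts, best first, with "conf" (0 to 1); they miss things now and then, are a little off and sometimes report something else, mostly with a low value. They report only what shows in the picture. A call takes as long as a camera call.
- look_for(target, picture): "box" ([left, top, width, height] in pixels, round what is visible of it).
- masks_of(target, picture): "pixels" (400x640 bool, what is visible of it) and "box" ([left, top, width, height] in pixels, round what is visible of it).
The state is a dict: "time_s": time; "q": joint angles; "qd": joint speeds; "effort": joint torques, N m; "ee_pos": TCP position; "eef_rot": TCP orientation; "contact_force": force on the tool from outside, world axes, zero at the start; "torque": the same for the moment, N m; "finger_gap": finger opening in mm; "grasp_force": force on a finger pad.
Only numpy, scipy, OpenCV 4.12 (cv2) and the standard library are available. Lean on these libraries where they do the work, as an engineer would, in place of code of your own. Each camera call takes 0.05 s, during which the arm holds its last target. There are 200 camera calls.

### The job

The spill tray of the two-burner gas cooker is to be cleaned. Lift the cooker's top by its handle until it stays up by itself, swing up the prop rod that lies in the tray, and gently lower the top onto it so that the rod's tip goes through the hole in the top's catch plate and the top rests fully down on the rod's collar. Don't press hard on the rod, don't let the top drop, and leave the other things where they are.

Things in the scene. Friction and masses are not known exactly. Their poses are not given: they have to be found in the camera images.
- cooker: Steel tabletop gas cooker 270 deep (x) x 480 wide (y) x 90 high, fixed, front with two knobs facing the robot (-x). Origin: centre of its underside; x to the back, y left, z up. Under the top an open spill tray: floor at z = 16, walls up to z = 68, two low burner seats (68 across, up to z = 37) 7 in front of the origin, 100 left and right; 35 free on either side of the rod
- top: The lift-up top, a steel pan 263 deep x 480 wide with two round openings and a rim 22 deep, 0.48 to 0.56 kg. Origin on its hinge axis (along y) at the back; closed, its axes are the cooker's (x back, z up) and the front edge is 263 in front of the hinge. Its tilt is the opening angle: 0 closed, stop at 60 degrees. Propped it stands at 37 to 41 degrees, depending on where the hole is
- top_hinge (a point): Middle of the top's hinge axis (along the cooker's y), 128 behind the cooker's origin and 90 above the worktop. Lifting takes about 5 N at the handle. Hinge friction alone holds the top above about 40 degrees; left lower, it may hang where it is or fall. It seldom settles by its weight: press it lightly down onto the collar. The rod can swing past under it when it is open 52 degrees or more
- handle (a point): Middle of the top's handle: a steel bar 12 thick and 250 long along y, 45 in front of the front edge, on stand-offs 110 left and right of the middle; its axis is 308 from the hinge axis along the top and 10 below the top's plane. It can be gripped from above and turns between the pads as the top swings
- catch_mid (a point): Nominal centre of the hole in the catch plate, on its underside; moves with the top (230 from the hinge, 185 to the right, 21 below the top's plane). Round hole, 12.5 across, plate 3 thick, 26 wide, 14 free above it. The plate is screwed on through slots: the true hole may lie up to 15 nearer to the hinge or to the front. The plate runs smooth 85 from the hole towards the hinge, 10 to the front
- rod: Prop rod, straight, 8 thick, 170 long from its pivot (the origin) to a black collar 18 across, then a round tip 8 thick, 13 long, bent 26 degrees. x axis: along the rod to the collar. It swings only in the cooker's x-z plane: at 0 it lies flat, pointing to the back (it starts at 0 to 3 degrees), and swings up and forward; friction holds it at any angle. Propping, it stands at 70 to 82 degrees
- rod_pivot (a point): The rod's pivot (axis along the cooker's y), 109.4 in front of the cooker's origin, 185 to the right of it and 55 above the worktop. Turning the rod takes about 0.4 N at its tip
- rod_grip (a point): A good place to grip the rod across y: a point on its axis 75 from the pivot; it turns between the pads
- rod_tip (a point): Far end of the rod's bent tip, 13 beyond the collar. It slides easily on the catch plate: with the rod left at 60 to 66 degrees, the tip short of the hole, lowering the top slides it along the plate towards the front until it drops into the hole; beyond the hole it slips off to the front. Once the collar meets the plate the rod is a stiff strut: stop there
- support_a: Loose black pan support, ring with four arms, 190 across, 31 high; leave alone. Origin under its centre
- support_b: A second such pan support; leave alone
- cap_a: Loose black burner cap, 72 across and 16 high, lying in the spill tray between the burner seats and the back; leave alone. Origin under its centre
- cap_b: A second such burner cap on the worktop; leave alone
- kettle: Steel kettle with a black arched handle, 176 across, 220 high; leave alone. Origin under its centre
- salt: Glass jar with a steel cap, 60 across, 90 high; leave alone
- brush: Washing-up brush lying on the worktop; leave alone

How it is judged (in metres and radians):
On the way, in this order (a step that is already met when the one before it is completed fails the run):
1. the top is lifted by at least 50 degrees (angle between top's own z axis and vertical above 0.875 rad), for 0.2 s.
2. the prop rod is swung up by at least 50 degrees with the top still up (angle between rod's own x axis and vertical below 0.7 rad and angle between top's own z axis and vertical above 0.6 rad), for 0.2 s.
At the end, for the whole second after the job is handed in: The top stands propped at 34 to 43 degrees and at rest, the rod's tip at least 10.6 mm through the catch plate, inside the hole (13 mm is fully home on the collar), with the robot clear of everything (angle between top's own z axis and vertical between 0.6 and 0.75 rad and z of rod_tip in the frame of top above -0.0104 m and x of rod_tip in the frame of top between -0.254 and -0.206 m and angular speed of each of top, rod below 0.05 rad/s); the robot touches nothing.
It fails at once if the rod is pressed against the top with more than 18 N (contact force between rod and top above 18 N).
It fails at once if the top drops (turns faster than 2 rad/s) (angular speed of top above 2 rad/s).
It fails at once if another thing is moved by more than 25 mm (distance of any of support_a, support_b, cap_a, cap_b, kettle, salt, brush from where it was at the start of the episode above 0.025 m).
It also fails if it takes over 72 s, if anything falls off the work surface, if the arm or the gripper's body presses on something with over 40 N, if the wrist force passes 120 N, or if a joint passes its speed limit or range.

## Working session

There is one attempt and no reset: what is moved stays moved. The work goes in short steps, Python scripts to look and compute and a tool call to move; the robot and the scene stay as the last step left them, time stands still between calls to the robot, and variables do not carry over. Pictures are saved under pics/ and viewed, at most 10 in all, crops included, and the job is handed in when it is done.

Besides the shell and the picture viewer there is one more tool, called after "Emit:" as name([rows], argument=value, ...), one row to a line, values as JSON. apply_moves: Moves the arm, as the interface text tells. Its arguments: {"type":"object","properties":{"steps":{"type":"array","items":{"type":"array","items":{"type":"number"}}}},"required":["steps"]}

```bash
ls; mkdir -p pics
cat > h.py <<'E'
import numpy as np, cv2
from plant import manip, grab_frame, look_for, masks_of
def f_of(p): return 200/np.tan(np.radians(p["fov_y"])/2)
def cloud(p):
    f=f_of(p); z=p["range_z"]; v,u=np.mgrid[0:400,0:640]
    c=np.stack([(u-p["cx"])*z/f,-(v-p["cy"])*z/f,-z],-1)
    return c@np.array(p["rotation"]).T+np.array(p["origin"])
def proj(p,X):
    c=(np.array(X,float)-p["origin"])@np.array(p["rotation"]); f=f_of(p)
    return np.stack([p["cx"]+f*c[...,0]/-c[...,2],p["cy"]-f*c[...,1]/-c[...,2]],-1)
E
python3 - <<'E'
from h import *
print(manip.get_obs(), manip.grasp_offset)
ps={n:grab_frame(n) for n in("side","top")}
for n,p in ps.items():
    print(n,{k:v for k,v in p.items() if k not in("color","range_z")})
    cl=cloud(p)
    for t in("cooker","top","handle","rod","support_a","cap_a","kettle","salt","brush"):
        for m in masks_of(t,p)[:2]:
            k=m["pixels"]&(p["range_z"]>0); print(t,round(m["conf"],2),m["box"],np.median(cl[k],0).round() if k.any() else None)
cv2.imwrite("pics/a.png",np.vstack([ps["side"]["color"],ps["top"]["color"]])[:,:,::-1][::1] if 0 else cv2.resize(np.vstack([ps["side"]["color"],ps["top"]["color"]])[:,:,::-1],(480,600)))
np.savez("p0.npz",side=cloud(ps["side"]),top=cloud(ps["top"]),sc=ps["side"]["color"],tc=ps["top"]["color"])
E
```

```text
pics
{'time_s': 0.0, 'q': array([-1.01040017e+00,  3.85551386e-01,  6.64327208e-03, -4.85042469e-04,
       -1.19395662e+00, -2.58573518e-01]), 'qd': array([ 2.12553801e-04, -6.30708889e-04,  3.04796745e-04, -5.89528866e-06,
       -8.95078220e-04, -1.59533747e-03]), 'effort': array([ 9.12100804e-04, -3.92286801e+01,  1.88402778e+01,  4.18593898e+00,
       -4.72339714e-03, -1.14973213e-05]), 'ee_pos': array([ 185.62452308, -596.20878246,  230.23357476]), 'eef_rot': array([ 0.47196464, -3.10552209, -0.00326195]), 'contact_force': array([-0.21601119, -0.25291108,  0.6883616 ]), 'torque': array([ 0.091631  ,  0.05359393, -0.04566674]), 'grasp_force': 0.0, 'finger_gap': 85.34622200121223} 18.700000000000003
side {'fov_y': 49.53951680044454, 'cx': 314.38518643701184, 'cy': 203.72791123983936, 'origin': array([-353.09422902, -952.72258734, 1112.57310308]), 'rotation': array([ 0.84874158, -0.33369353, -0.74340908]), 'shot': 1}Traceback (most recent call last):
  File "<stdin>", line 6, in <module>
  File "h.py", line 7, in cloud
    return c@np.array(p["rotation"]).T+np.array(p["origin"])
           ~~~~~~~~~~~~~~~~~~~~~~~~~~~^~~~~~~~~~~~~~~~~~~~~~
ValueError: operands could not be broadcast together with shapes (400,640) (3,)
```

```bash
sed -i 's/^from plant.*/&\nfrom scipy.spatial.transform import Rotation as R/; s/np.array(p\["rotation"\])/R.from_rotvec(p["rotation"]).as_matrix()/' h.py
python3 - <<'E'
from h import *
ps={n:grab_frame(n) for n in("side","top")}
for n,p in ps.items():
    print(n,{k:v for k,v in p.items() if k not in("color","range_z")})
    cl=cloud(p)
    for t in("cooker","top","handle","rod","support_a","cap_a","kettle","salt","brush"):
        for m in masks_of(t,p)[:2]:
            k=m["pixels"]&(p["range_z"]>0); print(t,round(m["conf"],2),m["box"],np.median(cl[k],0).round() if k.any() else None)
cv2.imwrite("pics/a.png",cv2.resize(np.vstack([ps["side"]["color"],ps["top"]["color"]])[:,:,::-1],(480,600)))
np.savez("p0.npz",side=cloud(ps["side"]),top=cloud(ps["top"]),sc=ps["side"]["color"],tc=ps["top"]["color"])
E
```

```text
side {'fov_y': 49.53951680044454, 'cx': 314.38518643701184, 'cy': 203.72791123983936, 'origin': array([-353.09422902, -952.72258734, 1112.57310308]), 'rotation': array([ 0.84874158, -0.33369353, -0.74340908]), 'shot': 3}
cooker 0.97 [244.7, 148.7, 121.1, 87.2] [549.  38.  88.]
top 0.75 [244.5, 151.4, 119.3, 71.5] [551.  47.  90.]
handle 0.56 [242.5, 152.5, 121.7, 72.1] [549.  51.  90.]
handle 0.35 [406.1, 229.4, 29.4, 30.1] [ 705. -432.    7.]
support_a 0.56 [425.3, 233.9, 7.0, 22.1] [ 680. -467.   27.]
support_a 0.5 [396.9, 261.3, 17.3, 37.6] [ 518. -487.   10.]
cap_a 0.69 [310.2, 185.4, 17.5, 9.7] [666.  59.  30.]
cap_a 0.61 [326.7, 289.2, 24.0, 22.6] [ 300. -375.   14.]
kettle 0.72 [228.8, 138.2, 19.6, 29.3] [565. 478.  50.]
brush 0.75 [413.8, 283.5, 41.0, 45.3] [ 508. -606.   17.]
top {'fov_y': 50.870437587795735, 'cx': 317.7236861966425, 'cy': 194.4160782809144, 'origin': array([ 389.80884247,  -33.93912579, 1347.00257412]), 'rotation': array([ 0.09119213, -0.0965847 , -1.54173735]), 'shot': 4}
cooker 0.68 [184.9, 103.7, 168.6, 131.3] [610. 117.  89.]
top 0.66 [180.4, 114.5, 178.2, 120.9] [604. 115.  90.]
handle 0.89 [184.4, 110.7, 170.2, 127.9] [605. 114.  90.]
handle 0.71 [181.3, 103.9, 171.2, 135.3] [609. 115.  89.]
support_a 0.91 [413.8, 190.8, 61.0, 57.6] [ 473. -433.   10.]
cap_a 0.62 [412.4, 262.2, 23.0, 23.4] [ 306. -371.   14.]
kettle 0.59 [80.3, 158.3, 80.2, 58.1] [552. 526. 103.]
salt 0.64 [129.5, 231.8, 31.7, 16.1] [397. 475.  86.]
brush 0.89 [486.1, 187.6, 15.1, 62.1] [ 516. -601.   18.]
```

View pics/a.png

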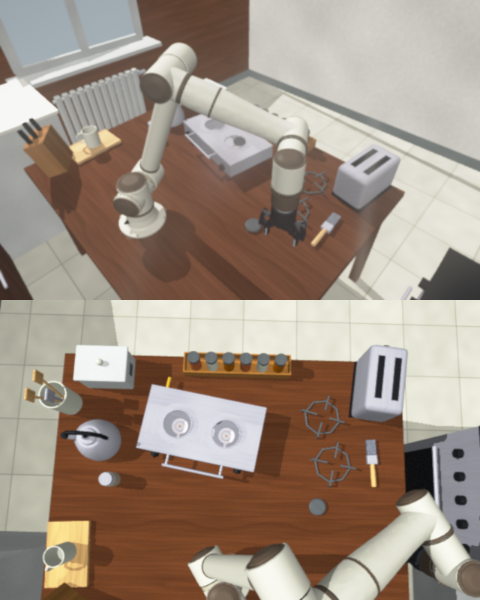

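The pictures show the closed cooker with its handle bar toward the robot (top view, about px 257,228), turned a little clockwise. Next I fit its pose.

Run:
```python
from h import *
d=np.load("p0.npz"); c=d["top"]
k=(c[...,2]>84)&(c[...,2]<96)&(c[...,0]>380)&(c[...,0]<850)&(c[...,1]<400)&(c[...,1]>-180)
n,l,s,_=cv2.connectedComponentsWithStats(k.astype(np.uint8)); b=1+s[1:,4].argmax(); q=c[l==b]
print(s[b],q.shape, np.median(q[:,2])); r=cv2.minAreaRect(q[:,:2].astype(np.float32)); print(r); print(cv2.boxPoints(r))
# handle: height ~80, in front
k=(c[...,2]>66)&(c[...,2]<92)&(c[...,0]>380)&(c[...,0]<560)&(c[...,1]<350)&(c[...,1]>-100)&(l!=b)
h=c[k]; print(len(h))
np.save("top.npy",q)
bp=cv2.boxPoints(r); print([np.linalg.norm(bp[i]-bp[(i+1)%4]) for i in range(4)])
v,u=np.where(k); print(np.c_[u,v,h.round()][::max(1,len(h)//25)])
```

```text
[  181   113   174   118 11448] (11448, 3) 90.0718686667609
((598.5537109375, 118.11572265625), (481.54608154296875, 297.7748718261719), 79.72847747802734)
[[ 409.11935  -92.25006]
 [ 702.1221  -145.34723]
 [ 787.98804  328.4815 ]
 [ 494.98535  381.57867]]
447
[np.float32(297.77493), np.float32(481.54608), np.float32(297.77487), np.float32(481.54608)]
[[219. 189. 551. 263.  83.]
 [212. 203. 508. 284.  76.]
 [221. 210. 487. 254.  80.]
 [220. 214. 475. 257.  77.]
 [221. 217. 466. 253.  82.]
 [222. 219. 460. 248.  87.]
 [226. 220. 457. 237.  84.]
 [228. 221. 455. 231.  80.]
 [228. 222. 452. 230.  84.]
 [228. 223. 448. 230.  86.]
 [293. 223. 454.  36.  80.]
 [241. 224. 447. 192.  82.]
 [241. 225. 443. 190.  89.]
 [241. 226. 441. 191.  84.]
 [295. 226. 445.  30.  79.]
 [259. 227. 439. 137.  87.]
 [258. 228. 436. 140.  81.]
 [256. 229. 433. 146.  84.]
 [273. 229. 434.  95.  78.]
 [272. 230. 431.  98.  85.]
 [272. 231. 428.  97.  85.]
 [270. 232. 425. 104.  82.]
 [287. 232. 426.  53.  83.]
 [285. 233. 423.  58.  87.]
 [286. 234. 420.  55.  85.]
 [290. 235. 418.  43.  88.]
 [292. 237. 412.  37.  83.]]
```

Run:
```python
from h import *
q=np.load("top.npy"); d=np.load("p0.npz")
best=None
def edges(a,q):
    M=np.array([[np.cos(a),np.sin(a)],[-np.sin(a),np.cos(a)]]); p=q[:,:2]@M.T
    return p
for deg in np.arange(-14,-6,.25):
    p=edges(np.radians(deg),q)
    h=np.histogram(p[:,0],np.arange(p[:,0].min(),p[:,0].max(),4))[0]
    h2=np.histogram(p[:,1],np.arange(p[:,1].min(),p[:,1].max(),4))[0]
    sc=(np.diff(h)**2).sum()+(np.diff(h2)**2).sum()
    if best is None or sc>best[0]: best=(sc,deg)
print(best)
# robust front/back/left/right lines: 
a=np.radians(-10.27); p=edges(a,q)
ys=np.arange(p[:,1].min()+20,p[:,1].max()-20,10); 
bk=np.array([[y,p[abs(p[:,1]-y)<5,0].max()] for y in ys]); 
xs=np.arange(np.median(p[:,0])-80,np.median(p[:,0])+100,8)
rt=np.array([[x,p[abs(p[:,0]-x)<5,1].min(),p[abs(p[:,0]-x)<5,1].max()] for x in xs])
print("back",np.percentile(bk[:,1],[5,50,95]),np.polyfit(bk[:,0],bk[:,1],1))
print("right",np.median(rt[:,1]),np.polyfit(rt[:,0],rt[:,1],1)[0],"left",np.median(rt[:,2]),np.polyfit(rt[:,0],rt[:,2],1)[0])
h,e=np.histogram(p[:,0],np.arange(p[:,0].min(),p[:,0].max()+4,4)); print(np.c_[e[:-1],h][:22].round())
# handle from all cloud in this frame
c=d["top"].reshape(-1,3); P=np.c_[edges(a,c),c[:,2]]
x0=np.median(bk[:,1]); yc=(np.median(rt[:,1])+np.median(rt[:,2]))/2
k=(P[:,0]<x0-280)&(P[:,0]>x0-340)&(abs(P[:,1]-yc)<105)&(P[:,2]>60)&(P[:,2]<100)
H=P[k]; print(len(H),np.median(H,0)-[x0,yc,0],np.polyfit(H[:,1],H[:,0],1), np.percentile(H[:,0]-x0,[5,95]))
```

```text
(np.int64(40239), np.float64(-9.5))
back [714.54500041 715.98179575 716.74948326] [-2.05045543e-03  7.16257664e+02]
right -17.154732714253907 0.0025316725408929446 left 462.2083685334703 0.0015579124946259373
[[419.   3.]
 [423.   1.]
 [427.   2.]
 [431.   3.]
 [435.   6.]
 [439.   4.]
 [443.   7.]
 [447. 100.]
 [451. 210.]
 [455. 213.]
 [459. 208.]
 [463. 210.]
 [467. 211.]
 [471. 208.]
 [475. 213.]
 [479. 206.]
 [483. 208.]
 [487. 209.]
 [491. 211.]
 [495. 211.]
 [499. 205.]
 [503. 203.]]
283 [-311.55842415    1.53972104   84.97086202] [7.58641793e-03 4.02947998e+02] [-316.9434973  -306.09530126]
```

```bash
cat >> h.py <<'E'
A=np.radians(-10.25); CX=np.array([np.cos(A),np.sin(A),0]); CY=np.array([-np.sin(A),np.cos(A),0]); Z=np.array([0,0,1.])
O=584*CX+222.5*CY
def C(x,y,z): return O+x*CX+y*CY+z*Z
def handle(t,y=0):
    t=np.radians(t); return C(128-308*np.cos(t)-10*np.sin(t),y,90+308*np.sin(t)-10*np.cos(t))
def rodp(a,s=75):
    a=np.radians(a); return C(-109.4+s*np.cos(a),-185,55+s*np.sin(a))
def mat(y,z): return np.stack([np.cross(y,z),y,z],1)
RH=mat(-CX,-Z)                      # handle grip
def RR(tilt): t=np.radians(tilt); return mat(CY,np.sin(t)*CX-np.cos(t)*Z)
def plan(wps,step=50,cur=None):
    """wps: (grasp point, R, opening, rows or None); prints rows and end TCP"""
    if cur is None:
        o=manip.get_obs(); cur=(o["ee_pos"],R.from_rotvec(o["eef_rot"]).as_matrix())
    p,M=np.array(cur[0],float),np.array(cur[1])
    for g,T,op,n in wps:
        t=g+T[:,2]*manip.grasp_offset
        w=R.from_matrix(M.T@T).as_rotvec(); dp=t-p
        N=n or max(1,int(np.ceil(max(np.linalg.norm(dp)/step,np.degrees(np.linalg.norm(w))/6))))
        rows=[]
        for i in range(N):
            dw=R.from_matrix(M.T@T).as_rotvec()/(N-i)
            r=np.r_[(M.T@((t-p)/(N-i)))/50,np.degrees(dw)/6].round(2)+0.
            p=p+M@r[:3]*50; M=M@R.from_rotvec(np.radians(r[3:]*6)).as_matrix()
            rows.append([float(v) for v in r]+[op])
        print(str(rows).replace(" ","").replace(".0,",",")," -> ",p.round(1))
E
python3 - <<'E'
from h import *
print(O,handle(0),handle(57),rodp(0),rodp(63))
plan([(np.array([430,-230,240.]),RH,40,None),(handle(0)+[0,0,100],RH,40,None),(handle(0),RH,40,4)])
E
```

```text
[614.27220629 115.03002467   0.        ] [437.14488072 147.05986285  80.        ] [566.90488728 123.59543127 342.86414458] [547.50165038 -60.89624643  55.        ] [507.20448266 -53.60933146 121.82548931]
[[-0.62,0.5,0.02,0,0,-0.95,40],[-0.67,0.44,0.02,0,0,-0.95,40],[-0.71,0.37,0.02,0,0,-0.95,40],[-0.74,0.3,0.02,0,0,-0.94,40],[-0.77,0.23,0.02,0,0,-0.95,40],[-0.79,0.15,0.02,0,0,-0.94,40],[-0.8,0.07,0.02,0,0,-0.95,40],[-0.8,-0.01,0.02,0,0,-0.94,40],[-0.8,-0.09,0.01,0,0,-0.95,40],[-0.78,-0.17,0.02,0,0,-0.94,40],[-0.76,-0.24,0.01,0,0,-0.95,40]]  ->  [ 429.8 -230.1  221.3]
[[-0.93,0.15,0.15,0,0,0,40],[-0.93,0.15,0.15,0,0,0,40],[-0.93,0.15,0.15,0,0,0,40],[-0.93,0.15,0.15,0,0,0,40],[-0.93,0.15,0.15,0,0,0,40],[-0.93,0.15,0.15,0,0,0,40],[-0.93,0.15,0.15,0,0,0,40],[-0.94,0.15,0.15,0,0,0,40]]  ->  [437.  147.2 161.3]
[[0,0,0.5,0,0,0,40],[0,0,0.5,0,0,0,40],[0,0,0.5,0,0,0,40],[0,0,0.5,0,0,0,40]]  ->  [437.  147.2  61.3]
```

Emit:
apply_moves([
  [-0.62, 0.5, 0, 0, 0, -0.95, 40],
  [-0.67, 0.44, 0, 0, 0, -0.95, 40],
  [-0.71, 0.37, 0, 0, 0, -0.95, 40],
  [-0.74, 0.3, 0, 0, 0, -0.94, 40],
  [-0.77, 0.23, 0, 0, 0, -0.95, 40],
  [-0.79, 0.15, 0, 0, 0, -0.94, 40],
  [-0.8, 0.07, 0, 0, 0, -0.95, 40],
  [-0.8, 0, 0, 0, 0, -0.94, 40],
])

```text
time_s: 2.1
ee_pos: [363.4, -328.6, 231.6]
eef_rot: [-1.639, 2.68, -0.001]
contact_force: [0.0, -0.2, -0.4]
finger_gap: 39.9
grasp_force: 0.0
```

Emit:
apply_moves([
  [-0.8, -0.09, 0, 0, 0, -0.95, 40],
  [-0.78, -0.17, 0, 0, 0, -0.94, 40],
  [-0.76, -0.24, 0, 0, 0, -0.95, 40],
  [-0.93, 0.15, 0.15, 0, 0, 0, 40],
  [-0.93, 0.15, 0.15, 0, 0, 0, 40],
  [-0.93, 0.15, 0.15, 0, 0, 0, 40],
  [-0.93, 0.15, 0.15, 0, 0, 0, 40],
  [-0.93, 0.15, 0.15, 0, 0, 0, 40],
])

```text
time_s: 3.1
ee_pos: [433.8, 7.2, 194.0]
eef_rot: [-2.014, 2.41, -0.001]
contact_force: [0.3, 0.5, 0.2]
finger_gap: 40.4
grasp_force: 0.0
```

Run:
```python
from h import *
plan([(handle(0)+[0,0,60],RH,40,None),(handle(0),RH,40,4)])
```

```text
[[-0.69,0.11,0.36,0,0,0,40],[-0.69,0.11,0.36,0,0,0,40],[-0.69,0.11,0.37,0,0,0,40],[-0.69,0.1,0.36,-0.01,0,0,40]]  ->  [437.2 146.9 121.5]
[[0,0,0.3,0,0,0,40],[0,0,0.3,0,0,0,40],[0,0,0.3,0,0,0,40],[0,0,0.3,0,0,0,40]]  ->  [437.2 146.9  61.5]
```

Emit:
apply_moves([
  [-0.69, 0.11, 0.36, 0, 0, 0, 40],
  [-0.69, 0.11, 0.36, 0, 0, 0, 40],
  [-0.69, 0.11, 0.36, 0, 0, 0, 40],
  [-0.69, 0.1, 0.36, 0, 0, 0, 40],
  [0, 0, 0, 0, 0, 0, 40],
])

```text
time_s: 3.72
ee_pos: [436.9, 146.7, 120.8]
eef_rot: [2.016, -2.406, -0.0]
contact_force: [-0.1, 0.9, -0.4]
finger_gap: 40.0
grasp_force: 0.0
```

Run:
```python
from h import *
plan([(handle(0),RH,40,4)])
p=grab_frame("top"); cv2.imwrite("pics/b.png",cv2.resize(p["color"][60:300,150:400,::-1],None,fx=2.4,fy=2.4))
print(proj(p,handle(0)))
```

```text
[[0,0,0.3,0,0,0.01,40],[0,0,0.3,0,0,0.01,40],[-0.01,0,0.3,0.01,-0.01,0,40],[0,0,0.29,0,0,0.01,40]]  ->  [436.9 147.1  61.3]
[255.77953921 227.60712709]
```

View pics/b.png

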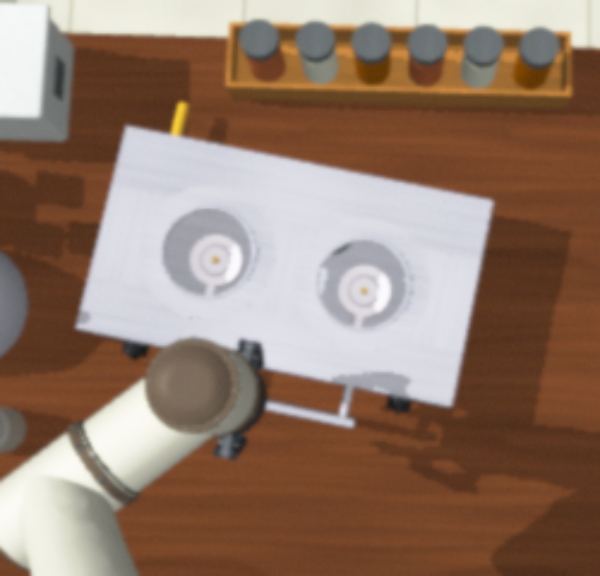

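The picture shows the fingers (px 250,352 and 230,445) straddling the handle bar; descending.

Emit:
apply_moves([
  [0, 0, 0.3, 0, 0, 0, 40],
  [0, 0, 0.3, 0, 0, 0, 40],
  [0, 0, 0.3, 0, 0, 0, 40],
  [0, 0, 0.3, 0, 0, 0, 40],
  [0, 0, 0, 0, 0, 0, 5],
  [0, 0, 0, 0, 0, 0, 5],
  [0, 0, 0, 0, 0, 0, 5],
  [0, 0, 0, 0, 0, 0, 5],
])

```text
time_s: 4.78
ee_pos: [438.5, 144.7, 62.8]
eef_rot: [-2.013, 2.409, -0.002]
contact_force: [5.5, -4.2, -4.7]
finger_gap: 9.7
grasp_force: 58.4
```

Run:
```python
from h import *
o=manip.get_obs(); print(o["ee_pos"],handle(0)-[0,0,18.7],o["grasp_force"],o["finger_gap"])
d=o["ee_pos"]-(handle(0)-[0,0,18.7])
cur=(o["ee_pos"],RH)
plan([(handle(t)+d,RH,5,1) for t in np.arange(3.5,60,3.5)],cur=cur)
```

```text
[438.51639003 144.69265198  62.7892704 ] [437.14488072 147.05986285  61.3       ] 58.35574507713318 9.685361564805419
[[0,0,-0.38,0,0,0,5]]  ->  [438.5 144.7  81.8]
[[0,-0.02,-0.37,0,0,0,5]]  ->  [439.5 144.5 100.3]
[[0,-0.05,-0.38,0,0,0,5]]  ->  [442.  144.1 119.3]
[[0,-0.06,-0.37,0,0,0,5]]  ->  [444.9 143.5 137.8]
[[0,-0.09,-0.36,0,0,0,5]]  ->  [449.3 142.7 155.8]
[[0,-0.12,-0.36,0,0,0,5]]  ->  [455.2 141.7 173.8]
[[0,-0.13,-0.35,0,0,0,5]]  ->  [461.6 140.5 191.3]
[[0,-0.16,-0.35,0,0,0,5]]  ->  [469.5 139.1 208.8]
[[0,-0.17,-0.33,0,0,0,5]]  ->  [477.9 137.6 225.3]
[[0,-0.2,-0.32,0,0,0,5]]  ->  [487.7 135.8 241.3]
[[0,-0.21,-0.31,0,0,0,5]]  ->  [498.1 133.9 256.8]
[[0,-0.24,-0.29,0,0,0,5]]  ->  [509.9 131.8 271.3]
[[0,-0.25,-0.28,0,0,0,5]]  ->  [522.2 129.6 285.3]
[[0,-0.27,-0.27,0,0,0,5]]  ->  [535.4 127.2 298.8]
[[0,-0.28,-0.25,0,0,0,5]]  ->  [549.2 124.7 311.3]
[[0,-0.3,-0.23,0,0,0,5]]  ->  [564.  122.  322.8]
[[0,-0.31,-0.21,0,0,0,5]]  ->  [579.2 119.2 333.3]
```

Emit:
apply_moves([
  [0, 0, -0.38, 0, 0, 0, 5],
  [0, -0.02, -0.37, 0, 0, 0, 5],
  [0, -0.05, -0.38, 0, 0, 0, 5],
  [0, -0.06, -0.37, 0, 0, 0, 5],
  [0, -0.09, -0.36, 0, 0, 0, 5],
  [0, -0.12, -0.36, 0, 0, 0, 5],
  [0, 0, 0, 0, 0, 0, 5],
])

```text
time_s: 5.65
ee_pos: [454.7, 141.8, 174.2]
eef_rot: [-2.011, 2.41, -0.001]
contact_force: [2.0, -2.3, -1.9]
finger_gap: 10.0
grasp_force: 59.1
```

Run:
```python
from h import *
p=grab_frame("side"); print(proj(p,handle(21)),proj(p,handle(0)),manip.get_obs()["contact_force"])
cv2.imwrite("pics/c.png",cv2.resize(p["color"][90:290,200:450,::-1],None,fx=2.4,fy=2.4))
```

```text
[263.21385297 169.34437182] [262.10043756 194.33805399] [ 2.90484633 -2.67622393 -2.71028943]
```

View pics/c.png

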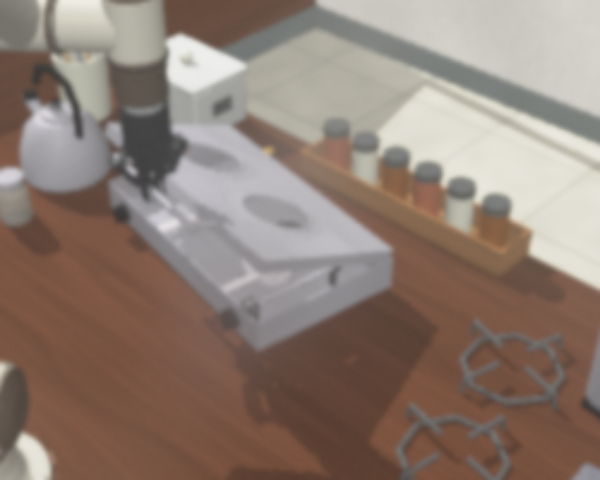

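The top is open about 21° with the handle in the gripper (px 150,180), and the tray with the rod shows near px 250,280. Lifting on to about 57°.

Emit:
apply_moves([
  [0, -0.13, -0.35, 0, 0, 0, 5],
  [0, -0.16, -0.35, 0, 0, 0, 5],
  [0, -0.17, -0.33, 0, 0, 0, 5],
  [0, -0.2, -0.32, 0, 0, 0, 5],
  [0, -0.21, -0.31, 0, 0, 0, 5],
  [0, -0.24, -0.29, 0, 0, 0, 5],
  [0, -0.25, -0.28, 0, 0, 0, 5],
  [0, -0.27, -0.27, 0, 0, 0, 5],
])

```text
time_s: 6.7
ee_pos: [529.4, 128.2, 297.2]
eef_rot: [2.009, -2.403, -0.012]
contact_force: [-11.7, 3.5, 5.5]
finger_gap: 9.4
grasp_force: 58.5
```

Emit:
apply_moves([
  [0, -0.28, -0.25, 0, 0, 0, 5],
  [0, -0.3, -0.23, 0, 0, 0, 5],
  [0, -0.12, -0.1, 0, 0, 0, 5],
  [0, 0, 0, 0, 0, 0, 5],
  [0, 0, 0, 0, 0, 0, 5],
])

```text
time_s: 7.32
ee_pos: [565.7, 121.8, 328.8]
eef_rot: [2.014, -2.408, -0.004]
contact_force: [-9.5, 2.0, 9.3]
finger_gap: 9.5
grasp_force: 59.2
```

Run:
```python
from h import *
p=grab_frame("side"); c=cloud(p).reshape(-1,3); q=np.c_[(c-O)@CX,(c-O)@CY,c[:,2]]
for t in("top","rod"):
    for m in masks_of(t,p)[:1]: 
        k=(m["pixels"].ravel())&(p["range_z"].ravel()>0); Q=q[k]; print(t,m["conf"],m["box"],np.percentile(Q,[5,50,95],axis=0).round())
        if t=="top":
            S=Q[(Q[:,0]<120)&(Q[:,0]>0)]; print(np.degrees(np.arctan2(S[:,2]-90,128-S[:,0]))[::200].round())
        np.save(t+"q.npy",Q)
k=(abs(q[:,1]+185)<14)&(q[:,2]>40)&(q[:,2]<85)&(q[:,0]>-115)&(q[:,0]<100); print(q[k][::5].round())
g=(manip.get_obs()["ee_pos"]+[0,0,18.7]-O); x,z=g@CX-128,g[2]-90; print("angle from handle",np.degrees(np.arctan2(z,-x)+np.arctan2(10,308)),np.hypot(x,z))
cv2.imwrite("pics/d.png",cv2.resize(p["color"][90:290,200:450,::-1],None,fx=2.4,fy=2.4))
```

```text
top 0.7 [259.8, 105.6, 103.5, 90.0] [[ -52. -241.   86.]
 [   9.  -54.  244.]
 [ 126.  239.  343.]]
[52. 57. 52.]
rod 0.66 [326.3, 195.0, 15.5, 15.8] [[  -7. -191.   54.]
 [  39. -187.   59.]
 [  63. -177.   62.]]
[[  62. -178.   62.]
 [  61. -185.   62.]
 [  58. -189.   61.]
 [  51. -185.   57.]
 [  31. -186.   61.]
 [  52. -190.   54.]
 [  34. -188.   57.]
 [  13. -184.   59.]
 [  51. -186.   42.]
 [  10. -188.   59.]
 [  -1. -183.   55.]
 [ -10. -183.   55.]
 [ -22. -186.   58.]
 [ -33. -189.   60.]
 [ -41. -187.   58.]
 [ -49. -185.   55.]
 [ -63. -185.   58.]
 [ -81. -184.   61.]
 [-109. -173.   63.]
 [ -85. -185.   59.]
 [-111. -175.   60.]
 [ -96. -186.   60.]
 [-112. -185.   63.]
 [ -90. -184.   50.]
 [-112. -176.   47.]
 [-114. -194.   55.]
 [-111. -195.   49.]]
angle from handle 57.35438020751043 312.46300958973114
```

View pics/d.png

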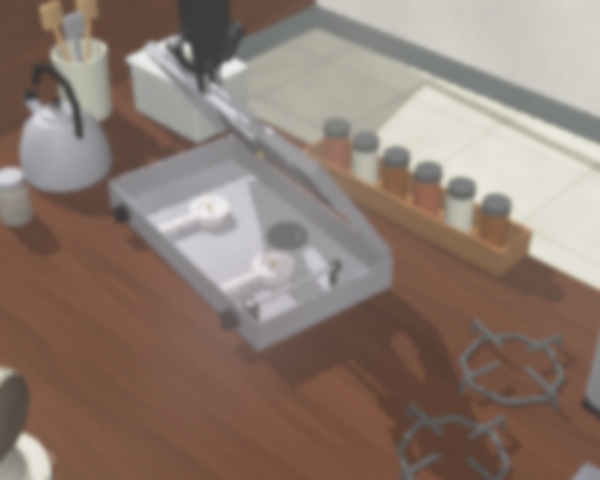

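The top stands at about 57°, and the rod lies in the tray at px (250–335, 265–300). Measured in the cooker's axes it is at y′ ≈ -186 and z ≈ 57, as expected.

Emit:
apply_moves([
  [0, 0, 0, 0, 0, 0, 40],
  [0, 0, 0, 0, 0, 0, 40],
  [0, 0, 0, 0, 0, 0, 40],
  [0, 0, -0.3, 0, 0, 0, 40],
  [0, 0, -0.6, 0, 0, 0, 40],
  [0, 0, -0.8, 0, 0, 0, 40],
  [0, 0, 0, 0, 0, 0, 40],
])

```text
time_s: 8.35
ee_pos: [570.0, 121.6, 416.9]
eef_rot: [-2.008, 2.405, -0.006]
contact_force: [0.3, -0.4, -0.7]
finger_gap: 40.1
grasp_force: 0.0
```

Run:
```python
from h import *
o=manip.get_obs(); print(o["ee_pos"],o["q"].round(2))
p=grab_frame("side"); c=cloud(p).reshape(-1,3); q=np.c_[(c-O)@CX,(c-O)@CY,c[:,2]]
m=masks_of("top",p)[0]; Q=q[m["pixels"].ravel()&(p["range_z"].ravel()>0)]; print(np.percentile(Q,[5,50,95],axis=0).round())
T=RR(33); tz=T[:,2]
plan([(C(-190,-60,330),T,28,None),(rodp(2)-tz*130,T,28,None),(rodp(2),T,28,6)])
```

```text
[569.96922987 121.55459064 416.85101356] [ 0.49  0.24  0.26  0.   -1.57 -0.67]
[[ -53. -240.  103.]
 [  -2.  -45.  263.]
 [ 113.  237.  346.]]
[[0.07,0.17,0.12,0.27,-0.27,0.91,28],[0.09,0.16,0.12,0.27,-0.27,0.91,28],[0.11,0.16,0.11,0.27,-0.27,0.91,28],[0.13,0.15,0.1,0.27,-0.27,0.91,28],[0.14,0.14,0.09,0.27,-0.27,0.91,28],[0.16,0.12,0.08,0.27,-0.27,0.91,28],[0.17,0.11,0.08,0.27,-0.27,0.91,28],[0.19,0.1,0.07,0.27,-0.27,0.91,28],[0.2,0.08,0.06,0.27,-0.27,0.91,28],[0.2,0.06,0.05,0.27,-0.27,0.91,28],[0.21,0.04,0.05,0.27,-0.27,0.91,28],[0.22,0.03,0.04,0.27,-0.27,0.91,28],[0.22,0.01,0.03,0.27,-0.26,0.9,28],[0.22,-0.02,0.03,0.27,-0.27,0.91,28],[0.21,-0.03,0.02,0.27,-0.26,0.9,28],[0.21,-0.06,0.01,0.27,-0.27,0.91,28]]  ->  [426.6  87.7 314.4]
[[0.07,-0.5,0.73,0,0,0,28],[0.07,-0.5,0.73,0,0,0,28],[0.07,-0.5,0.73,0,0,0,28],[0.07,-0.5,0.74,0,0,0,28],[0.08,-0.5,0.73,0,0,0,28]]  ->  [487.6 -50.3 151.1]
[[0,0,0.43,0,0,0,28],[0,0,0.43,0,0,0,28],[0,0,0.44,0,0,0,28],[0,0,0.43,0,0,0,28],[0,0,0.44,0,0,0,28],[0,0,0.43,0,0,0,28]]  ->  [557.3 -62.9  42.1]
```

Emit:
apply_moves([
  [0.07, 0.17, 0.12, 0.27, -0.27, 0.91, 28],
  [0.09, 0.16, 0.12, 0.27, -0.27, 0.91, 28],
  [0.11, 0.16, 0.11, 0.27, -0.27, 0.91, 28],
  [0.13, 0.15, 0.1, 0.27, -0.27, 0.91, 28],
  [0.14, 0.14, 0.09, 0.27, -0.27, 0.91, 28],
  [0.16, 0.12, 0.08, 0.27, -0.27, 0.91, 28],
  [0.17, 0.11, 0.08, 0.27, -0.27, 0.91, 28],
  [0.19, 0.1, 0.07, 0.27, -0.27, 0.91, 28],
])

```text
time_s: 9.45
ee_pos: [496.7, 104.6, 361.5]
eef_rot: [-0.863, 2.696, -0.04]
contact_force: [1.3, 0.2, 0.5]
finger_gap: 27.9
grasp_force: 0.0
```

Emit:
apply_moves([
  [0.2, 0.08, 0.06, 0.27, -0.27, 0.91, 28],
  [0.2, 0.06, 0.05, 0.27, -0.27, 0.91, 28],
  [0.21, 0.04, 0.05, 0.27, -0.27, 0.91, 28],
  [0.22, 0.03, 0.04, 0.27, -0.27, 0.91, 28],
  [0.22, 0.01, 0.03, 0.27, -0.27, 0.9, 28],
  [0.22, -0.02, 0.03, 0.27, -0.27, 0.91, 28],
  [0.21, -0.03, 0.02, 0.27, -0.27, 0.9, 28],
  [0.21, -0.06, 0, 0.27, -0.27, 0.91, 28],
])

```text
time_s: 10.45
ee_pos: [425.3, 86.9, 313.1]
eef_rot: [0.233, 2.555, -0.07]
contact_force: [0.9, 0.7, -0.2]
finger_gap: 28.3
grasp_force: 0.0
```

Emit:
apply_moves([
  [0.07, -0.5, 0.73, 0, 0, 0, 28],
  [0.07, -0.5, 0.73, 0, 0, 0, 28],
  [0.07, -0.5, 0.73, 0, 0, 0, 28],
  [0.07, -0.5, 0.73, 0, 0, 0, 28],
  [0.07, -0.5, 0.73, 0, 0, 0, 28],
  [0, 0, 0, 0, 0, 0, 28],
])

```text
time_s: 11.2
ee_pos: [472.8, -46.1, 187.8]
eef_rot: [0.24, 2.608, -0.089]
contact_force: [-0.3, -0.2, 0.6]
finger_gap: 27.9
grasp_force: 0.0
```

Run:
```python
from h import *
o=manip.get_obs(); print(o["q"].round(2))
p=grab_frame("side"); c=cloud(p).reshape(-1,3); q=np.c_[(c-O)@CX,(c-O)@CY,c[:,2]]
k=(abs(q[:,1]+185)<16)&(q[:,2]>48)&(q[:,2]<75)&(q[:,0]>-90)&(q[:,0]<55); Q=q[k]; print(len(Q),np.median(Q,0),np.polyfit(Q[:,0],Q[:,2],1))
T=RR(33); plan([(rodp(2),T,28,6)])
cv2.imwrite("pics/e.png",cv2.resize(p["color"][90:290,200:450,::-1],None,fx=2.4,fy=2.4))
```

```text
[ 0.09 -0.05 -1.07  1.29 -0.16 -3.1 ]
78 [ -11.46485207 -187.20474557   58.10779211] [-7.60521531e-03  5.77066769e+01]
[[0,0,0.57,-0.03,-0.08,0,28],[0,0,0.57,-0.03,-0.08,0.01,28],[0.01,0,0.57,-0.03,-0.08,0,28],[0.01,0,0.56,-0.03,-0.08,0.01,28],[0.01,0,0.57,-0.03,-0.07,0,28],[0.02,-0.01,0.56,-0.03,-0.08,0.01,28]]  ->  [557.5 -62.6  42. ]
```

View pics/e.png

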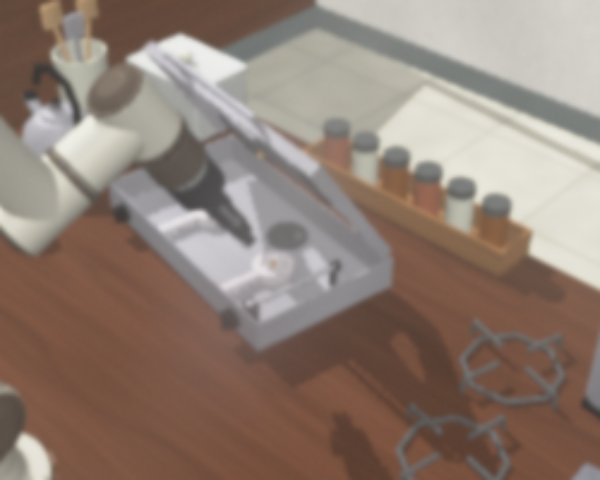

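The side picture shows the gripper above the tray (fingers at px 245,235), but joints 3, 5 and 6 are at their limits because the tilt is too steep this close in. I'll use about 14° of tilt and grip the rod nearer its pivot.

Run:
```python
from h import *
T=RR(14); tz=T[:,2]
plan([(C(-130,-185,240),T,28,8),(rodp(2,60)-tz*100,T,28,4),(rodp(2,60),T,28,5)])
```

```text
[[-0.01,-0.01,-0.09,-0.02,0.34,0,28],[-0.01,-0.01,-0.09,-0.02,0.34,0,28],[0,-0.01,-0.09,-0.02,0.34,0,28],[0,-0.01,-0.09,-0.02,0.34,0,28],[0,0,-0.09,-0.02,0.33,0,28],[0.01,-0.01,-0.09,-0.03,0.34,0,28],[0.01,0,-0.09,-0.02,0.33,0,28],[0.01,0,-0.1,-0.03,0.34,0,28]]  ->  [458.  -44.5 222. ]
[[-0.17,0,0.49,0,0,0,28],[-0.17,0,0.48,0,0,0,28],[-0.17,0,0.49,0,0,0,28],[-0.17,-0.01,0.48,0,0,0,28]]  ->  [513.5 -55.  136.1]
[[0,0,0.4,0,0,0,28],[0,0,0.4,0,0,0,28],[0,0,0.4,0,0,0,28],[0,0,0.4,0,0,0,28],[0,0,0.4,0,0,0,28]]  ->  [537.2 -59.3  39.1]
```

Emit:
apply_moves([
  [0, 0, -0.09, 0, 0.34, 0, 28],
  [0, 0, -0.09, 0, 0.34, 0, 28],
  [0, 0, -0.09, 0, 0.34, 0, 28],
  [0, 0, -0.09, 0, 0.34, 0, 28],
  [0, 0, -0.09, 0, 0.34, 0, 28],
  [0, 0, -0.09, 0, 0.34, 0, 28],
  [0, 0, -0.09, 0, 0.34, 0, 28],
  [0, 0, 0, 0, 0, 0, 28],
])

```text
time_s: 12.25
ee_pos: [464.6, -42.7, 220.2]
eef_rot: [0.259, 2.832, -0.066]
contact_force: [0.5, 0.1, -1.5]
finger_gap: 27.6
grasp_force: 0.0
```

Run:
```python
from h import *
T=RR(14); tz=T[:,2]
o=manip.get_obs(); print(o["q"].round(2),np.degrees(R.from_matrix(R.from_rotvec(o["eef_rot"]).as_matrix().T@T).as_rotvec()))
plan([(rodp(2,60)-tz*100,T,28,5),(rodp(2,60),T,28,5)])
```

```text
[ 0.36 -0.03 -0.67  0.27 -0.69 -2.3 ] [-1.11484138  3.2095051  -0.08314123]
[[-0.09,-0.01,0.38,-0.04,0.11,0,28],[-0.1,-0.01,0.38,-0.04,0.11,0,28],[-0.1,-0.01,0.38,-0.04,0.1,0,28],[-0.1,-0.01,0.38,-0.03,0.11,-0.01,28],[-0.11,0,0.37,-0.04,0.1,0,28]]  ->  [513.2 -54.6 136.2]
[[0,0,0.4,0,0,0,28],[0,0,0.4,0,0,0,28],[0,0,0.4,0,0,0,28],[0,0,0.4,0,0,0,28],[0,0,0.4,0,0,0,28]]  ->  [537.1 -58.9  39.1]
```

Emit:
apply_moves([
  [-0.09, 0, 0.38, -0.04, 0.11, 0, 28],
  [-0.1, 0, 0.38, -0.04, 0.11, 0, 28],
  [-0.1, 0, 0.38, -0.04, 0.1, 0, 28],
  [-0.1, -0.01, 0.38, -0.03, 0.11, 0, 28],
  [-0.11, -0.01, 0.37, -0.04, 0.1, 0, 28],
  [0, 0, 0, 0, 0, 0, 28],
])

```text
time_s: 13.0
ee_pos: [511.7, -55.2, 133.8]
eef_rot: [0.264, 2.891, -0.035]
contact_force: [0.3, 0.3, 0.3]
finger_gap: 28.0
grasp_force: 0.0
```

Run:
```python
from h import *
T=RR(14); tz=T[:,2]
o=manip.get_obs(); print(o["q"].round(2),np.degrees(R.from_matrix(R.from_rotvec(o["eef_rot"]).as_matrix().T@T).as_rotvec()),(o["ee_pos"]-O)@CY)
plan([(rodp(2,60),T,28,5)])
p=grab_frame("side"); c=cloud(p).reshape(-1,3); q=np.c_[(c-O)@CX,(c-O)@CY,c[:,2]]
k=(abs(q[:,1]+185)<20)&(q[:,2]>50)&(q[:,2]<70)&(q[:,0]>-90)&(q[:,0]<55); print(np.percentile(q[k],[10,50,90],axis=0))
cv2.imwrite("pics/f.png",cv2.resize(p["color"][90:290,200:450,::-1],None,fx=2.4,fy=2.4))
```

```text
[ 0.27  0.19 -0.65  0.21 -0.52 -2.19] [-0.16235666 -0.24526822 -0.14799646] -185.74597170684538
[[-0.01,0,0.39,-0.01,-0.01,0,28],[-0.01,0,0.39,0,-0.01,-0.01,28],[-0.01,0.01,0.39,-0.01,-0.01,0,28],[-0.01,0,0.4,0,-0.01,-0.01,28],[-0.01,0.01,0.39,-0.01,0,0,28]]  ->  [537.4 -59.   39.2]
[[ -76.17788966 -188.83247971   53.48957958]
 [ -13.98752229 -186.44513895   57.9223212 ]
 [  49.03239289 -182.43542266   61.59408028]]
```

View pics/f.png

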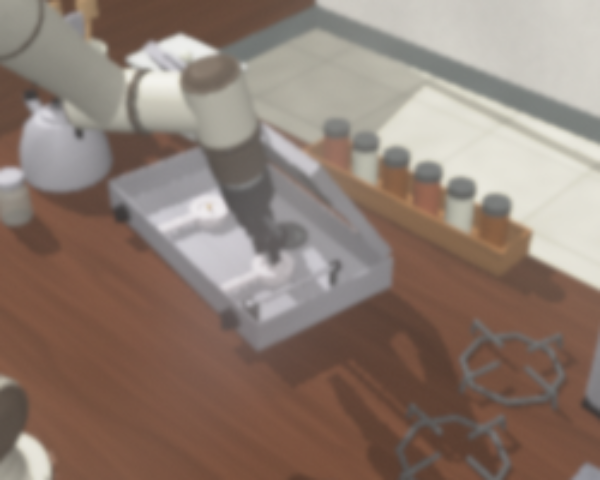

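The gripper (fingers at px 270,255) is poised over the rod line with room to the top; descending and closing.

Emit:
apply_moves([
  [0, 0, 0.4, 0, 0, 0, 28],
  [0, 0, 0.4, 0, 0, 0, 28],
  [0, 0, 0.39, 0, 0, 0, 28],
  [0, 0, 0.39, 0, 0, 0, 28],
  [0, 0, 0.39, 0, 0, 0, 28],
  [0, 0, 0, 0, 0, 0, 3],
  [0, 0, 0, 0, 0, 0, 3],
  [0, 0, 0, 0, 0, 0, 3],
])

```text
time_s: 14.05
ee_pos: [534.8, -59.2, 40.0]
eef_rot: [0.263, 2.888, -0.033]
contact_force: [-4.4, 4.3, -1.7]
finger_gap: 5.9
grasp_force: 58.6
```

Run:
```python
from h import *
o=manip.get_obs(); print(o["q"].round(2),o["finger_gap"],o["grasp_force"],o["contact_force"])
M=R.from_rotvec(o["eef_rot"]).as_matrix(); g=o["ee_pos"]-M[:,2]*18.7; l=g-O; print(l@CX,l@CY,l[2])
x,z=l@CX+109.4,l[2]-55; a0=np.degrees(np.arctan2(z,x)); s=np.hypot(x,z); print(a0,s)
plan([(rodp(a,s)+(l@CY+185)*CY,M,3,1) for a in np.linspace(a0,63,13)[1:]])
```

```text
[ 0.22  0.38 -0.77  0.45 -0.22 -2.39] 5.8653263447156325 58.57948422431946 [-4.39118004  4.27515707 -1.70660464]
-51.67779257314968 -185.6006455456387 58.16696068839125
3.1404158883753883 57.80902066485948
[[-0.01,0,-0.1,0,0,0,3]]  ->  [534.1 -59.1  45. ]
[[-0.01,0,-0.1,0,0,0,3]]  ->  [533.4 -59.   50. ]
[[0,0,-0.1,0,0,0,3]]  ->  [532.2 -58.8  54.8]
[[0.01,0,-0.1,0,0,0,3]]  ->  [530.6 -58.4  59.5]
[[0.03,0,-0.1,0,0,0,3]]  ->  [528. -58.  64.]
[[0.02,0,-0.1,0,0,0,3]]  ->  [525.8 -57.6  68.7]
[[0.04,0,-0.09,0,0,0,3]]  ->  [522.8 -57.   72.5]
[[0.05,0,-0.09,0,0,0,3]]  ->  [519.4 -56.4  76.3]
[[0.05,0,-0.08,0,0,0,3]]  ->  [516.1 -55.8  79.6]
[[0.06,0,-0.09,0,0,0,3]]  ->  [512.1 -55.   83.2]
[[0.07,0,-0.07,0,0,0,3]]  ->  [508.  -54.3  85.8]
[[0.07,0,-0.07,0,0,0,3]]  ->  [503.8 -53.5  88.4]
```

Emit:
apply_moves([
  [-0.01, 0, -0.1, 0, 0, 0, 3],
  [-0.01, 0, -0.1, 0, 0, 0, 3],
  [0, 0, -0.1, 0, 0, 0, 3],
  [0.01, 0, -0.1, 0, 0, 0, 3],
  [0.02, 0, -0.1, 0, 0, 0, 3],
  [0.03, 0, -0.1, 0, 0, 0, 3],
  [0.04, 0, -0.09, 0, 0, 0, 3],
  [0, 0, 0, 0, 0, 0, 3],
])

```text
time_s: 15.05
ee_pos: [521.3, -56.9, 71.2]
eef_rot: [0.266, 2.891, -0.033]
contact_force: [-4.5, 9.2, -9.4]
finger_gap: 5.6
grasp_force: 58.3
```

Emit:
apply_moves([
  [0.05, 0, -0.09, 0, 0, 0, 3],
  [0.05, 0, -0.08, 0, 0, 0, 3],
  [0.06, 0, -0.09, 0, 0, 0, 3],
  [0.07, 0, -0.07, 0, 0, 0, 3],
  [0.07, 0, -0.07, 0, 0, 0, 3],
  [0, 0, 0, 0, 0, 0, 3],
  [0, 0, 0, 0, 0, 0, 3],
])

```text
time_s: 15.92
ee_pos: [500.6, -53.3, 85.4]
eef_rot: [0.267, 2.895, -0.033]
contact_force: [-6.6, 13.8, -12.9]
finger_gap: 4.6
grasp_force: 58.3
```

```bash
cat >> h.py <<'E'
def rodfit(p):
    c=cloud(p).reshape(-1,3); q=np.c_[(c-O)@CX,(c-O)@CY,c[:,2]]
    best=[(round(m["conf"],2),m["box"],q[m["pixels"].ravel()&(p["range_z"].ravel()>0)]) for m in masks_of("rod",p)[:2]]
    for cf,b,Q in best:
        k=abs(Q[:,1]+185)<25; Q=Q[k]; print("rod",cf,b,len(Q),np.percentile(Q,[5,50,95],axis=0).round().tolist() if len(Q) else "")
        far=Q[np.hypot(Q[:,0]+109.4,Q[:,2]-55)>80]
        if len(far): print(" angle",np.median(np.degrees(np.arctan2(far[:,2]-55,far[:,0]+109.4))))
    return q
E
python3 - <<'E'
from h import *
o=manip.get_obs(); M=R.from_rotvec(o["eef_rot"]).as_matrix(); l=o["ee_pos"]-M[:,2]*18.7-O
print(o["q"].round(2),np.degrees(np.arctan2(l[2]-55,l@CX+109.4)),np.hypot(l[2]-55,l@CX+109.4))
p=grab_frame("side"); rodfit(p); rodfit(grab_frame("top"))
cv2.imwrite("pics/g.png",cv2.resize(p["color"][90:290,200:450,::-1],None,fx=2.4,fy=2.4))
E
```

```text
[ 0.27  0.26 -0.75  0.29 -0.36 -2.28] 64.48543382157527 53.82145433635978
rod 0.69 [210.8, 132.4, 33.8, 38.3] 0 
rod 0.53 [303.2, 176.2, 23.6, 43.2] 25 [[-109.0, -191.0, 61.0], [-97.0, -187.0, 72.0], [-2.0, -178.0, 189.0]]
 angle 51.05090933122182
rod 0.38 [320.6, 182.1, 9.2, 21.1] 49 [[-62.0, -190.0, 18.0], [-41.0, -186.0, 137.0], [-23.0, -182.0, 164.0]]
 angle 51.11197530230904
```

View pics/g.png

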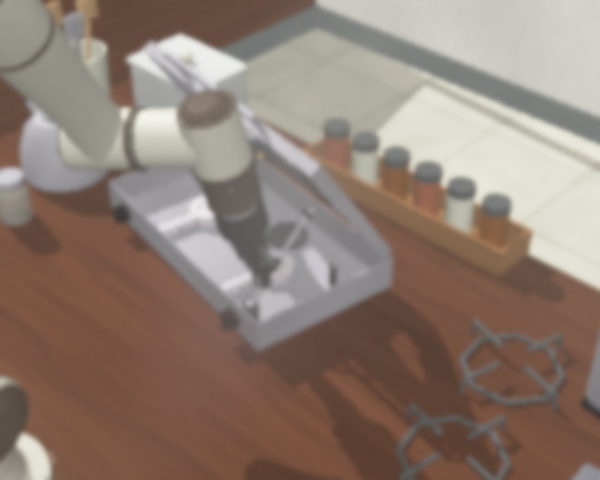

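The rod is up only to about 51° (its tip shows at px 308,213). It has slid toward the fingertips, so I'll open, go back onto the rod farther from the pivot, and swing on.

Run:
```python
from h import *
T=RR(14)
plan([(rodp(51,70)-1.5*CY-T[:,2]*0,T,28,4)])
o=manip.get_obs();g=rodp(51,70)-1.5*CY
print("then")
plan([(rodp(a,70)-1.5*CY,T,3,1) for a in (53,55,57,59,61,63,65)],cur=(g+T[:,2]*18.7,T))
```

```text
[[-0.11,0,0,-0.01,-0.02,-0.01,28],[-0.11,0,-0.01,0,-0.02,-0.01,28],[-0.11,-0.01,0,-0.01,-0.02,-0.01,28],[-0.11,0,0,0,-0.03,-0.01,28]]  ->  [521.5 -57.6  91.1]
then
[[0.03,0,-0.04,0,0,0,3]]  ->  [519.3 -57.3  92.8]
[[0.03,0,-0.04,0,0,0,3]]  ->  [517.4 -57.   94.4]
[[0.03,0,-0.03,0,0,0,3]]  ->  [515.6 -56.7  95.5]
[[0.04,0,-0.04,0,0,0,3]]  ->  [513.2 -56.2  97. ]
[[0.03,0,-0.03,0,0,0,3]]  ->  [511.5 -55.9  98.1]
[[0.04,0,-0.03,0,0,0,3]]  ->  [509.2 -55.5  99. ]
[[0.04,0,-0.04,0,0,0,3]]  ->  [506.8 -55.1 100.5]
```

Emit:
apply_moves([
  [0, 0, 0, 0, 0, 0, 28],
  [0, 0, 0, 0, 0, 0, 28],
  [-0.15, 0, 0, 0, 0, 0, 28],
  [-0.15, 0, 0, 0, 0, 0, 28],
  [-0.14, 0, 0, 0, 0, 0, 28],
  [0, 0, 0, 0, 0, 0, 28],
])

```text
time_s: 16.88
ee_pos: [526.8, -58.0, 93.4]
eef_rot: [0.265, 2.887, -0.033]
contact_force: [-0.1, 0.1, -0.7]
finger_gap: 28.1
grasp_force: 0.0
```

Run:
```python
from h import *
o=manip.get_obs(); M=R.from_rotvec(o["eef_rot"]).as_matrix(); l=o["ee_pos"]-M[:,2]*18.7-O
print(o["contact_force"],l@CX,l@CY,l[2],np.degrees(np.arctan2(l[2]-55,l@CX+109.4)),np.hypot(l[2]-55,l@CX+109.4))
for n in("side","top"):
    p=grab_frame(n); q=rodfit(p)
    k=(abs(q[:,1]+186)<12)&(q[:,2]>110)&(q[:,2]<230)&(q[:,0]>-70)&(q[:,0]<60); print(q[k][::3].round().tolist())
```

```text
[-0.13462453  0.12892187 -0.65572686] -59.836760323434085 -185.85668001854452 111.5485065376909 48.76630953167227 75.19473597852438
rod 0.67 [303.5, 174.9, 30.4, 42.0] 71 [[-100.0, -192.0, 71.0], [-27.0, -187.0, 155.0], [4.0, -181.0, 190.0]]
 angle 50.56191459357992
[[12.0, -178.0, 228.0], [21.0, -178.0, 216.0], [16.0, -197.0, 223.0], [27.0, -194.0, 213.0], [33.0, -187.0, 198.0], [35.0, -190.0, 195.0], [11.0, -180.0, 190.0], [48.0, -197.0, 184.0], [4.0, -184.0, 191.0], [-2.0, -179.0, 186.0], [4.0, -190.0, 189.0], [-1.0, -190.0, 187.0], [-5.0, -189.0, 184.0], [-10.0, -184.0, 179.0], [-11.0, -185.0, 175.0], [-15.0, -191.0, 176.0], [-16.0, -186.0, 169.0], [-16.0, -185.0, 163.0], [-17.0, -187.0, 161.0], [-29.0, -184.0, 155.0], [-33.0, -184.0, 153.0], [-36.0, -189.0, 152.0], [-36.0, -188.0, 147.0], [-54.0, -182.0, 123.0]]
rod 0.66 [164.1, 114.4, 190.2, 73.1] 791 [[-30.0, -208.0, 108.0], [28.0, -185.0, 242.0], [117.0, -162.0, 307.0]]
 angle 53.771758396512496
rod 0.29 [166.7, 105.0, 192.0, 112.2] 980 [[-31.0, -208.0, 15.0], [12.0, -185.0, 212.0], [118.0, -162.0, 307.0]]
 angle 47.958935258581896
[[58.0, -175.0, 198.0], [59.0, -183.0, 198.0], [54.0, -181.0, 206.0], [58.0, -189.0, 195.0], [50.0, -176.0, 208.0], [52.0, -184.0, 207.0], [55.0, -192.0, 201.0], [45.0, -174.0, 216.0], [47.0, -182.0, 212.0], [50.0, -190.0, 208.0], [41.0, -175.0, 223.0], [43.0, -183.0, 218.0], [45.0, -191.0, 217.0], [37.0, -175.0, 229.0], [39.0, -183.0, 227.0], [42.0, -191.0, 222.0], [35.0, -178.0, 228.0], [38.0, -189.0, 222.0], [39.0, -197.0, 229.0], [-16.0, -185.0, 168.0], [-19.0, -186.0, 166.0], [-21.0, -186.0, 165.0], [-23.0, -187.0, 157.0], [-26.0, -188.0, 159.0], [-28.0, -188.0, 154.0], [-30.0, -189.0, 149.0], [-33.0, -189.0, 148.0], [-39.0, -182.0, 137.0], [-53.0, -185.0, 230.0]]
```

Run:
```python
from h import *
o=manip.get_obs(); M=R.from_rotvec(o["eef_rot"]).as_matrix()
plan([(rodp(a,75.2)-.86*CY,M,3,1) for a in np.linspace(48.8,63,8)[1:]])
```

```text
[[0,0,-0.05,0,0,0,3]]  ->  [524.8 -57.9  95.4]
[[0.04,0,-0.04,0,0,0,3]]  ->  [522.4 -57.5  96.8]
[[0.03,0,-0.04,0,0,0,3]]  ->  [520.5 -57.1  98.4]
[[0.04,0,-0.04,0,0,0,3]]  ->  [518.2 -56.7  99.9]
[[0.03,0,-0.04,0,0,0,3]]  ->  [516.2 -56.4 101.4]
[[0.04,0,-0.03,0,0,0,3]]  ->  [514.  -55.9 102.4]
[[0.04,0,-0.04,0,0,0,3]]  ->  [511.6 -55.5 103.9]
```

Emit:
apply_moves([
  [0, 0, 0, 0, 0, 0, 3],
  [0, 0, 0, 0, 0, 0, 3],
  [0, 0, 0, 0, 0, 0, 3],
])

```text
time_s: 17.45
ee_pos: [525.8, -57.6, 93.1]
eef_rot: [0.263, 2.888, -0.033]
contact_force: [-0.7, 3.2, -1.3]
finger_gap: 6.2
grasp_force: 58.5
```

Emit:
apply_moves([
  [0.01, 0, -0.05, 0, 0, 0, 3],
  [0.04, 0, -0.04, 0, 0, 0, 3],
  [0.03, 0, -0.04, 0, 0, 0, 3],
  [0.04, 0, -0.04, 0, 0, 0, 3],
  [0.04, 0, -0.04, 0, 0, 0, 3],
  [0.04, 0, -0.04, 0, 0, 0, 3],
  [0.04, 0, -0.04, 0, 0, 0, 3],
  [0, 0, 0, 0, 0, 0, 3],
])

```text
time_s: 18.45
ee_pos: [508.6, -54.7, 102.7]
eef_rot: [0.266, 2.892, -0.034]
contact_force: [-2.7, 10.9, -8.5]
finger_gap: 5.7
grasp_force: 58.3
```

Run:
```python
from h import *
o=manip.get_obs(); M=R.from_rotvec(o["eef_rot"]).as_matrix(); l=o["ee_pos"]-M[:,2]*18.7-O
print(o["q"].round(2),o["contact_force"],np.degrees(np.arctan2(l[2]-55,l@CX+109.4)),np.hypot(l[2]-55,l@CX+109.4))
for n in("side","top"):
    p=grab_frame(n); q=rodfit(p)
    k=(abs(q[:,1]+186)<12)&(q[:,2]>130)&(q[:,2]<210)&(q[:,0]>-70)&(q[:,0]<20); print(q[k][::3].round().tolist())
```

```text
[ 0.26  0.24 -0.7   0.25 -0.43 -2.24] [-2.66667271 10.91273978 -8.47148877] 64.65841143908925 72.90079373013168
[[-20.0, -179.0, 206.0], [-21.0, -187.0, 207.0], [-25.0, -186.0, 204.0], [-34.0, -186.0, 199.0], [-33.0, -185.0, 193.0], [-42.0, -186.0, 189.0], [-44.0, -187.0, 186.0], [-45.0, -189.0, 184.0], [-45.0, -189.0, 179.0], [-51.0, -184.0, 169.0], [-49.0, -188.0, 166.0], [-48.0, -187.0, 161.0], [-55.0, -183.0, 152.0]]
[[-26.0, -178.0, 203.0], [-29.0, -178.0, 203.0], [-26.0, -192.0, 204.0], [-30.0, -187.0, 209.0], [-34.0, -179.0, 205.0], [-32.0, -190.0, 206.0], [-37.0, -183.0, 190.0], [-40.0, -184.0, 194.0], [-43.0, -184.0, 190.0], [-45.0, -185.0, 185.0], [-47.0, -185.0, 180.0], [-49.0, -186.0, 174.0], [-51.0, -187.0, 169.0], [-55.0, -184.0, 170.0], [-56.0, -185.0, 161.0], [-59.0, -186.0, 158.0]]
```

The rod stands at about 63°, inside the 60–66° window. Releasing and retreating along the tool axis.

Emit:
apply_moves([
  [0, 0, 0, 0, 0, 0, 28],
  [0, 0, 0, 0, 0, 0, 28],
  [0, 0, 0, 0, 0, 0, 28],
  [0, 0, -0.3, 0, 0, 0, 28],
  [0, 0, -0.5, 0, 0, 0, 28],
  [0.2, 0, -0.8, 0, 0, 0, 28],
  [0.4, 0, -0.8, 0, 0, 0, 28],
  [0, 0, 0, 0, 0, 0, 28],
])

```text
time_s: 19.65
ee_pos: [454.1, -44.4, 217.0]
eef_rot: [0.263, 2.881, -0.03]
contact_force: [-0.5, 0.2, -0.3]
finger_gap: 27.9
grasp_force: 0.0
```

Run:
```python
from h import *
o=manip.get_obs(); print(o["q"].round(2),(o["ee_pos"]-O)@CX)
for n in("side","top"):
    p=grab_frame(n); c=cloud(p).reshape(-1,3); q=np.c_[(c-O)@CX,(c-O)@CY,c[:,2]]
    k=(abs(q[:,1]+186)<12)&(q[:,2]>80)&(q[:,2]<190)&(q[:,0]>-110)&(q[:,0]<0);Q=q[k]; print(len(Q),np.median(np.degrees(np.arctan2(Q[:,2]-55,Q[:,0]+109.4))),Q[:,1].mean())
    k=(abs(q[:,1])<100)&(q[:,2]>325)&(q[:,2]<365)&(q[:,0]>-80)&(q[:,0]<-30); Q=q[k]; print("handle",len(Q),np.median(Q,0),[handle(t)@CX-O@CX for t in(55,57,59)],[handle(t)[2] for t in(55,57,59)])
plan([(C(-170,-90,400),RH,40,None),(handle(57)+[0,0,70],RH,40,None),(handle(57),RH,40,4)])
```

```text
[ 0.34 -0.02 -0.64  0.18 -0.75 -2.21] -129.23183747985252
68 62.81110856517131 -186.3357501983281
handle 41 [-52.65482112 -68.54424718 345.63674725] [np.float64(-56.85306283901218), np.float64(-48.135528464082654), np.float64(-39.2034000793177)] [np.float64(336.563065277499), np.float64(342.8641445770403), np.float64(348.8571478671501)]
66 63.3428895185144 -185.4867487541647
handle 407 [-5.08161405e+01 -4.07448892e-02  3.45561593e+02] [np.float64(-56.85306283901218), np.float64(-48.135528464082654), np.float64(-39.2034000793177)] [np.float64(336.563065277499), np.float64(342.8641445770403), np.float64(348.8571478671501)]
[[0,0.12,-0.22,-0.11,0.11,-0.93,40],[-0.01,0.12,-0.21,-0.12,0.11,-0.94,40],[-0.02,0.12,-0.21,-0.12,0.11,-0.93,40],[-0.03,0.12,-0.21,-0.11,0.12,-0.94,40],[-0.04,0.12,-0.21,-0.12,0.11,-0.93,40],[-0.05,0.12,-0.21,-0.11,0.12,-0.94,40],[-0.06,0.12,-0.21,-0.12,0.11,-0.93,40],[-0.07,0.12,-0.21,-0.11,0.12,-0.94,40],[-0.07,0.11,-0.21,-0.12,0.11,-0.93,40],[-0.08,0.1,-0.21,-0.11,0.12,-0.94,40],[-0.09,0.1,-0.21,-0.12,0.11,-0.93,40],[-0.1,0.09,-0.2,-0.11,0.12,-0.94,40],[-0.1,0.09,-0.21,-0.12,0.11,-0.93,40],[-0.11,0.08,-0.2,-0.11,0.12,-0.94,40],[-0.11,0.07,-0.21,-0.12,0.11,-0.93,40],[-0.12,0.06,-0.2,-0.11,0.12,-0.94,40]]  ->  [430.8  56.8 381.1]
[[-0.45,-0.61,-0.07,0,0,0,40],[-0.45,-0.61,-0.06,0,0,0,40],[-0.45,-0.61,-0.07,0,0,0,40],[-0.45,-0.61,-0.06,0,0,0,40]]  ->  [566.9 123.7 394. ]
[[0,0,0.35,0,0,0,40],[0,0,0.35,0,0,0,40],[0,0,0.35,0,0,0,40],[0,0,0.35,0,0,0,40]]  ->  [566.9 123.7 324. ]
```

Emit:
apply_moves([
  [0, 0.12, -0.22, -0.11, 0.11, -0.93, 40],
  [-0.01, 0.12, -0.21, -0.12, 0.11, -0.94, 40],
  [-0.02, 0.12, -0.21, -0.12, 0.11, -0.93, 40],
  [-0.03, 0.12, -0.21, -0.11, 0.12, -0.94, 40],
  [-0.04, 0.12, -0.21, -0.12, 0.11, -0.93, 40],
  [-0.05, 0.12, -0.21, -0.11, 0.12, -0.94, 40],
  [-0.06, 0.12, -0.21, -0.12, 0.11, -0.93, 40],
  [-0.07, 0.12, -0.21, -0.11, 0.12, -0.94, 40],
])

```text
time_s: 20.75
ee_pos: [443.0, 6.2, 296.1]
eef_rot: [-0.906, 2.876, -0.019]
contact_force: [-0.0, -0.7, -0.9]
finger_gap: 39.8
grasp_force: 0.0
```

Emit:
apply_moves([
  [-0.07, 0.11, -0.21, -0.12, 0.11, -0.93, 40],
  [-0.08, 0.1, -0.21, -0.11, 0.12, -0.94, 40],
  [-0.09, 0.1, -0.21, -0.12, 0.11, -0.93, 40],
  [-0.1, 0.09, -0.2, -0.11, 0.12, -0.94, 40],
  [-0.1, 0.09, -0.21, -0.12, 0.11, -0.93, 40],
  [-0.11, 0.08, -0.2, -0.11, 0.12, -0.94, 40],
  [-0.11, 0.07, -0.21, -0.12, 0.11, -0.93, 40],
  [-0.12, 0.06, -0.2, -0.11, 0.12, -0.94, 40],
])

```text
time_s: 21.75
ee_pos: [431.6, 57.1, 379.3]
eef_rot: [2.014, -2.404, -0.001]
contact_force: [0.4, 0.1, 0.3]
finger_gap: 40.2
grasp_force: 0.0
```

Run:
```python
from h import *
o=manip.get_obs(); print(o["q"].round(2))
plan([(handle(56.5)+[0,0,70],RH,40,None),(handle(56.5),RH,40,4)])
```

```text
[ 0.51 -0.02 -0.14  0.   -1.46 -0.68]
[[-0.59,-0.8,-0.09,0.01,-0.01,0.01,40],[-0.6,-0.79,-0.09,0.01,-0.01,0.01,40],[-0.59,-0.8,-0.1,0.02,-0.01,0.01,40]]  ->  [564.9 123.7 392.7]
[[0,0,0.35,0,0,0,40],[0,0,0.35,0,0,0,40],[0,0,0.35,0,0,0,40],[-0.01,0,0.35,0,0,0,40]]  ->  [565.  124.2 322.7]
```

Emit:
apply_moves([
  [-0.59, -0.79, -0.09, 0, 0, 0, 40],
  [-0.6, -0.79, -0.09, 0, 0, 0, 40],
  [-0.59, -0.79, -0.1, 0, 0, 0, 40],
  [0, 0, 0, 0, 0, 0, 40],
  [0, 0, 0.35, 0, 0, 0, 40],
  [0, 0, 0.35, 0, 0, 0, 40],
  [0, 0, 0.35, 0, 0, 0, 40],
  [0, 0, 0.33, 0, 0, 0, 40],
])

```text
time_s: 22.75
ee_pos: [562.9, 122.9, 323.5]
eef_rot: [2.012, -2.408, -0.001]
contact_force: [-0.3, 0.4, -0.0]
finger_gap: 39.8
grasp_force: 0.0
```

Emit:
apply_moves([
  [0, 0, 0, 0, 0, 0, 5],
  [0, 0, 0, 0, 0, 0, 5],
  [0, 0, 0, 0, 0, 0, 5],
  [0, 0, 0, 0, 0, 0, 5],
])

```text
time_s: 23.25
ee_pos: [563.6, 123.1, 325.1]
eef_rot: [2.013, -2.409, 0.001]
contact_force: [2.8, -2.4, -4.7]
finger_gap: 9.7
grasp_force: 58.5
```

```bash
cat >> h.py <<'E'
def hang(r=308.16):
    o=manip.get_obs(); M=R.from_rotvec(o["eef_rot"]).as_matrix(); l=o["ee_pos"]-M[:,2]*18.7-O
    x,z=l@CX-128,l[2]-90; a=np.degrees(np.arctan2(z,-x)+np.arctan2(10,308)); 
    print("handle angle",a.round(2),"r",np.hypot(x,z).round(1),"y",(l@CY).round(1),"F",o["contact_force"].round(1)); return a,l
E
python3 - <<'E'
from h import *
a,l=hang(); d=l+O-handle(a); print(d)
M=R.from_rotvec(manip.get_obs()["eef_rot"]).as_matrix()
plan([(handle(t)+d,M,5,1) for t in np.arange(a-1.5,34,-1.5)])
E
```

```text
handle angle 56.62 r 310.8 y -1.0 F [ 2.8 -2.4 -4.7]
[-1.66212599 -0.71377485  2.13554092]
[[0,0.13,0.09,0,0,0,5]]  ->  [557.2 124.3 320.6]
[[0,0.13,0.1,0,0,0,5]]  ->  [550.8 125.4 315.6]
[[0,0.12,0.1,0,0,0,5]]  ->  [544.9 126.5 310.7]
[[0,0.13,0.11,0,0,0,5]]  ->  [538.5 127.6 305.2]
[[0,0.12,0.11,0,0,0,5]]  ->  [532.5 128.7 299.7]
[[0,0.11,0.11,0,0,0,5]]  ->  [527.1 129.7 294.2]
[[0,0.12,0.11,0,0,0,5]]  ->  [521.2 130.7 288.7]
[[0,0.11,0.12,0,0,0,5]]  ->  [515.8 131.7 282.7]
[[0,0.11,0.12,0,0,0,5]]  ->  [510.4 132.7 276.7]
[[0,0.1,0.12,0,0,0,5]]  ->  [505.4 133.5 270.7]
[[0,0.1,0.13,0,0,0,5]]  ->  [500.5 134.4 264.2]
[[0,0.1,0.13,0,0,0,5]]  ->  [495.6 135.3 257.7]
[[0,0.09,0.13,0,0,0,5]]  ->  [491.1 136.1 251.2]
[[0,0.1,0.13,0,0,0,5]]  ->  [486.2 137.  244.7]
[[0,0.08,0.14,0,0,0,5]]  ->  [482.3 137.7 237.7]
```

Emit:
apply_moves([
  [0, 0.13, 0.09, 0, 0, 0, 5],
  [0, 0.13, 0.1, 0, 0, 0, 5],
  [0, 0.12, 0.1, 0, 0, 0, 5],
  [0, 0.13, 0.11, 0, 0, 0, 5],
  [0, 0.12, 0.11, 0, 0, 0, 5],
  [0, 0, 0, 0, 0, 0, 5],
])

```text
time_s: 24.0
ee_pos: [532.9, 128.7, 299.5]
eef_rot: [2.014, -2.41, 0.002]
contact_force: [3.7, -3.4, -7.5]
finger_gap: 10.0
grasp_force: 58.8
```

```bash
cat >> h.py <<'E'
def rodang():
    for n in("side","top"):
        p=grab_frame(n); c=cloud(p).reshape(-1,3); q=np.c_[(c-O)@CX,(c-O)@CY,c[:,2]]
        k=(abs(q[:,1]+186)<12)&(q[:,2]>90)&(q[:,2]<190)&(q[:,0]>-110)&(q[:,0]<0); r=np.hypot(q[:,0]+109.4,q[:,2]-55)
        Q=q[k&(r<150)]; A=np.degrees(np.arctan2(Q[:,2]-55,Q[:,0]+109.4)); print(n,"rod",len(Q),np.median(A) if len(A) else None,A.std() if len(A) else None)
E
python3 - <<'E'
from h import *
hang(); rodang()
E
```

```text
handle angle 49.18 r 310.5 y -1.0 F [ 3.7 -3.4 -7.5]
side rod 64 62.506689007742835 2.4604599844419455
top rod 48 63.552172734276674 1.3000027670112857
```

Emit:
apply_moves([
  [0, 0.06, 0.06, 0, 0, 0, 5],
  [0, 0.06, 0.06, 0, 0, 0, 5],
  [0, 0.06, 0.06, 0, 0, 0, 5],
  [0, 0.06, 0.06, 0, 0, 0, 5],
  [0, 0, 0, 0, 0, 0, 5],
])

```text
time_s: 24.72
ee_pos: [522.2, 130.6, 289.0]
eef_rot: [-2.014, 2.409, -0.006]
contact_force: [5.3, -4.7, -2.7]
finger_gap: 9.9
grasp_force: 58.7
```

Run:
```python
from h import *
hang(); rodang()
```

```text
handle angle 46.36 r 310.6 y -1.0 F [ 5.3 -4.7 -2.7]
side rod 60 64.83616619535535 2.126301193160635
top rod 40 66.2939558701793 1.2775092269318524
```

Emit:
apply_moves([
  [0, 0.06, 0.06, 0, 0, 0, 5],
  [0, 0.05, 0.06, 0, 0, 0, 5],
  [0, 0.06, 0.06, 0, 0, 0, 5],
  [0, 0, 0, 0, 0, 0, 5],
])

```text
time_s: 25.32
ee_pos: [513.4, 132.2, 279.7]
eef_rot: [-2.014, 2.41, -0.004]
contact_force: [5.6, -4.0, -4.0]
finger_gap: 9.7
grasp_force: 58.5
```

Run:
```python
from h import *
a,l=hang(); rodang()
M=R.from_rotvec(manip.get_obs()["eef_rot"]).as_matrix(); d=l+O-handle(a)
plan([(handle(t)+d,M,5,1) for t in np.arange(a-1,35,-1)])
```

```text
handle angle 43.99 r 310.6 y -1.0 F [ 5.6 -4.  -4. ]
side rod 57 71.85145107957194 1.917855729558262
top rod 35 73.22641990185325 1.2407517273412878
[[0,0.07,0.08,0,0,0,5]]  ->  [509.9 132.9 275.6]
[[0,0.07,0.08,0,0,0,5]]  ->  [506.5 133.5 271.6]
[[0,0.07,0.08,0,0,0,5]]  ->  [503.  134.1 267.6]
[[0,0.07,0.09,0,0,0,5]]  ->  [499.6 134.7 263.1]
[[0,0.06,0.08,0,0,0,5]]  ->  [496.7 135.2 259.1]
[[0,0.07,0.09,0,0,0,5]]  ->  [493.2 135.8 254.6]
[[0,0.06,0.09,0,0,0,5]]  ->  [490.3 136.4 250.1]
[[0,0.06,0.08,0,0,0,5]]  ->  [487.3 136.9 246.1]
```

Emit:
apply_moves([
  [0, 0.03, 0.04, 0, 0, 0, 5],
  [0, 0.04, 0.04, 0, 0, 0, 5],
  [0, 0, 0, 0, 0, 0, 5],
])

```text
time_s: 25.8
ee_pos: [509.8, 132.9, 275.4]
eef_rot: [-2.015, 2.41, -0.004]
contact_force: [5.1, -3.5, -5.0]
finger_gap: 9.5
grasp_force: 58.5
```

```bash
cat >> h.py <<'E'
def tipin(top,rod):
    t,b=np.radians(top),np.radians(rod); e=b-np.radians(26)
    x=-109.4+170*np.cos(b)+13*np.cos(e)-128; z=55+170*np.sin(b)+13*np.sin(e)-90
    return "tip in top x,z",round(x*np.cos(t)-z*np.sin(t),1),round(x*np.sin(t)+z*np.cos(t),1)
E
python3 - <<'E'
from h import *
a,l=hang(); rodang(); print(tipin(a,74),tipin(a,75),tipin(44,72.5))
E
```

```text
handle angle 42.95 r 310.5 y -1.0 F [ 5.1 -3.5 -5. ]
side rod 57 73.0820165316638 2.13358679361997
top rod 33 73.77434524328548 1.6524930639298576
('tip in top x,z', np.float64(-227.2), np.float64(-22.8)) ('tip in top x,z', np.float64(-230.0), np.float64(-24.2)) ('tip in top x,z', np.float64(-222.4), np.float64(-25.0))
```

Emit:
apply_moves([
  [0, 0.03, 0.04, 0, 0, 0, 5],
  [0, 0.04, 0.04, 0, 0, 0, 5],
  [0, 0, 0, 0, 0, 0, 5],
])

```text
time_s: 26.28
ee_pos: [506.7, 133.5, 271.5]
eef_rot: [-2.014, 2.41, -0.004]
contact_force: [5.5, -4.6, -4.8]
finger_gap: 10.0
grasp_force: 58.5
```

Run:
```python
from h import *
a,l=hang(); rodang(); print(tipin(a,74),tipin(a,76))
```

```text
handle angle 42.02 r 310.4 y -1.0 F [ 5.5 -4.6 -4.8]
side rod 57 71.95521517871396 2.179917453527582
top rod 30 74.43355149847358 1.3255544583109466
('tip in top x,z', np.float64(-227.5), np.float64(-19.2)) ('tip in top x,z', np.float64(-233.3), np.float64(-21.9))
```

The rod has stopped turning at about 74° while the top sinks, so the tip is entering the hole. Carrying on in small steps and watching the force.

Emit:
apply_moves([
  [0, 0.03, 0.04, 0, 0, 0, 5],
  [0, 0.04, 0.04, 0, 0, 0, 5],
  [0, 0, 0, 0, 0, 0, 5],
])

```text
time_s: 26.75
ee_pos: [503.6, 134.0, 267.6]
eef_rot: [-2.014, 2.409, -0.005]
contact_force: [6.2, -5.3, -5.3]
finger_gap: 9.5
grasp_force: 58.5
```

Run:
```python
from h import *
a,l=hang(); rodang(); print(tipin(a,73.5),tipin(a,74.5))
```

```text
handle angle 41.1 r 310.3 y -1.0 F [ 6.2 -5.3 -5.3]
side rod 54 72.24922599615746 2.786092871547912
top rod 27 74.38986333929581 1.4406704064691616
('tip in top x,z', np.float64(-226.3), np.float64(-14.9)) ('tip in top x,z', np.float64(-229.3), np.float64(-16.1))
```

Emit:
apply_moves([
  [0, 0.03, 0.04, 0, 0, 0, 5],
  [0, 0, 0, 0, 0, 0, 5],
  [0, 0, 0, 0, 0, 0, 5],
])

```text
time_s: 27.22
ee_pos: [502.4, 134.2, 266.0]
eef_rot: [-2.014, 2.409, -0.006]
contact_force: [5.6, -4.3, -3.9]
finger_gap: 9.7
grasp_force: 58.6
```

Run:
```python
from h import *
a,l=hang(); rodang(); print(tipin(a,73.5),tipin(a,74.5))
```

```text
handle angle 40.72 r 310.3 y -1.0 F [ 5.6 -4.3 -3.9]
side rod 58 73.14689829479616 2.839261312833673
top rod 26 75.06069140002676 1.2202844819602505
('tip in top x,z', np.float64(-226.4), np.float64(-13.4)) ('tip in top x,z', np.float64(-229.4), np.float64(-14.6))
```

Emit:
apply_moves([
  [0, 0.03, 0.04, 0, 0, 0, 5],
  [0, 0, 0, 0, 0, 0, 5],
])

```text
time_s: 27.58
ee_pos: [501.4, 134.4, 264.6]
eef_rot: [-2.013, 2.407, -0.008]
contact_force: [7.1, -6.2, -3.1]
finger_gap: 9.8
grasp_force: 58.8
```

Emit:
apply_moves([
  [0, 0.02, 0.03, 0, 0, 0, 5],
  [0, 0, 0, 0, 0, 0, 5],
])

```text
time_s: 27.82
ee_pos: [501.2, 134.5, 264.4]
eef_rot: [-2.012, 2.406, -0.01]
contact_force: [6.7, -7.1, 1.3]
finger_gap: 9.7
grasp_force: 59.2
```

Run:
```python
from h import *
a,l=hang(); rodang(); print(tipin(a,73.5),tipin(a,74.5))
```

```text
handle angle 40.34 r 310.3 y -1.0 F [ 6.7 -7.1  1.3]
side rod 55 73.91798247826489 2.3968307901790853
top rod 26 75.42083372249893 1.3066470449174983
('tip in top x,z', np.float64(-226.5), np.float64(-11.9)) ('tip in top x,z', np.float64(-229.4), np.float64(-13.1))
```

Run:
```python
from h import *
print(tipin(46.36,65.6),tipin(44,72.5),tipin(40.34,74.6)); hang()
```

```text
('tip in top x,z', np.float64(-201.2), np.float64(-25.3)) ('tip in top x,z', np.float64(-222.4), np.float64(-25.0)) ('tip in top x,z', np.float64(-229.7), np.float64(-13.2))
handle angle 40.34 r 310.2 y -1.0 F [ 7.4 -6.5  1.2]
```

Emit:
apply_moves([
  [0, 0.01, 0.02, 0, 0, 0, 5],
  [0, 0, 0, 0, 0, 0, 5],
])

```text
time_s: 28.18
ee_pos: [501.1, 134.5, 264.2]
eef_rot: [-2.012, 2.405, -0.012]
contact_force: [6.6, -7.1, 3.5]
finger_gap: 9.4
grasp_force: 59.5
```

The sliding phase gives a steady offset of -4 mm, so the tip is now about 12–13 mm through, and the stall and force rise fit the collar being seated. Releasing.

Emit:
apply_moves([
  [0, 0, 0, 0, 0, 0, 40],
  [0, 0, 0, 0, 0, 0, 40],
  [0, 0, 0, 0, 0, 0, 40],
  [0, 0, -0.2, 0, 0, 0, 40],
  [0, 0, -0.5, 0, 0, 0, 40],
  [0, 0, -0.8, 0, 0, 0, 40],
  [0, 0.5, -0.8, 0, 0, 0, 40],
  [0, 0.5, -0.5, 0, 0, 0, 40],
])

```text
time_s: 29.18
ee_pos: [448.3, 144.6, 403.1]
eef_rot: [-2.014, 2.409, -0.001]
contact_force: [0.9, 0.6, -0.6]
finger_gap: 40.0
grasp_force: 0.0
```

Run:
```python
from h import *
rodang()
p=grab_frame("side"); q=cloud(p).reshape(-1,3); q=np.c_[(q-O)@CX,(q-O)@CY,q[:,2]]
for n in("top","side"):
    p=grab_frame(n); c=cloud(p).reshape(-1,3); q=np.c_[(c-O)@CX,(c-O)@CY,c[:,2]]
    for t in range(1):
        k=(abs(q[:,1])<235)&(q[:,0]<120)&(q[:,0]>-70); ang=np.degrees(np.arctan2(q[:,2]-90,128-q[:,0])); r=np.hypot(q[:,2]-90,128-q[:,0])
        A=ang[k&(r>120)&(r<260)&(ang>34)&(ang<46)]; h=np.histogram(A,np.arange(34,46.1,.5)); print(n,len(A),np.median(A),h[0])
    if n=="side": cv2.imwrite("pics/h.png",cv2.resize(p["color"][100:250,230:380,::-1],None,fx=4,fy=4,interpolation=cv2.INTER_CUBIC))
```

```text
side rod 54 73.81001856767337 2.2509966448242418
top rod 25 76.05577876419632 1.4292227842124259
top 4658 39.549752781487186 [   0    0    0    0    0    0    0    3   37  406 1643 1730  647  157
   27    8    0    0    0    0    0    0    0    0]
side 535 39.83785676008716 [  0   0   0   0   2   2   0   0   2   4  15 364 109  29   7   1   0   0
   0   0   0   0   0   0]
```

View pics/h.png

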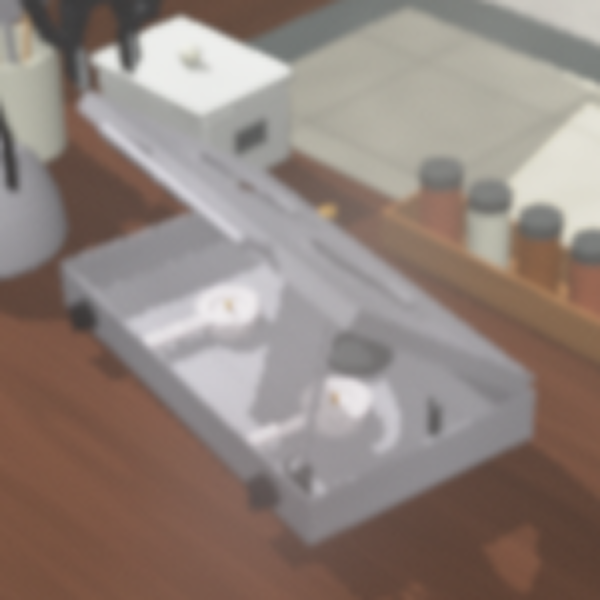

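The top rests at about 39.7° with the rod standing under the plate (px 320,400), all as expected. I'll give the handle one light extra press with closed fingers to make sure it is seated.

Run:
```python
from h import *
h=handle(39.7); print(h)
M=manip.grasp_offset
plan([(h+[0,0,6+15+M],RH,0,4),(h+[0,0,6+2+M],RH,0,3)])
```

```text
[500.75057403 135.55807984 279.04649224]
[[0,-0.27,0.5,0.01,0,0,0],[0,-0.27,0.5,0,0,0,0],[-0.01,-0.26,0.5,0.01,-0.01,0,0],[0,-0.27,0.49,0,0,0.01,0]]  ->  [500.9 135.3 300.2]
[[0,0,0.09,0,0,0,0],[0,0,0.09,0,0,0,0],[0,0,0.08,0,0,0,0]]  ->  [500.9 135.3 287.2]
```

Emit:
apply_moves([
  [0, -0.27, 0.2, 0, 0, 0, 0],
  [0, -0.27, 0.3, 0, 0, 0, 0],
  [0, -0.27, 0.7, 0, 0, 0, 0],
  [0, -0.27, 0.7, 0, 0, 0, 0],
  [0, 0, 0, 0, 0, 0, 0],
  [0, 0, 0, 0, 0, 0, 0],
])

```text
time_s: 30.18
ee_pos: [502.1, 134.5, 305.7]
eef_rot: [2.013, -2.409, 0.001]
contact_force: [0.9, 0.9, 0.4]
finger_gap: 0.0
grasp_force: 0.0
```

Emit:
apply_moves([
  [0, 0, 0.15, 0, 0, 0, 0],
  [0, 0, 0.1, 0, 0, 0, 0],
  [0, 0, 0, 0, 0, 0, 0],
  [0, 0, 0, 0, 0, 0, 0],
])

```text
time_s: 30.68
ee_pos: [501.4, 134.8, 293.2]
eef_rot: [2.015, -2.409, 0.0]
contact_force: [0.9, -0.1, 0.2]
finger_gap: -0.1
grasp_force: 0.0
```

Emit:
apply_moves([
  [0, 0, 0.04, 0, 0, 0, 0],
  [0, 0, 0.03, 0, 0, 0, 0],
  [0, 0, 0, 0, 0, 0, 0],
])

```text
time_s: 31.05
ee_pos: [501.3, 134.7, 289.2]
eef_rot: [2.014, -2.409, -0.0]
contact_force: [0.5, 0.3, -1.3]
finger_gap: 0.1
grasp_force: 0.0
```

Emit:
apply_moves([
  [0, 0, 0.03, 0, 0, 0, 0],
  [0, 0, 0, 0, 0, 0, 0],
])

```text
time_s: 31.3
ee_pos: [501.3, 134.7, 287.7]
eef_rot: [2.014, -2.409, -0.0]
contact_force: [0.0, 0.2, 0.8]
finger_gap: 0.0
grasp_force: 0.0
```

Emit:
apply_moves([
  [0, 0, 0.03, 0, 0, 0, 0],
  [0, 0, 0, 0, 0, 0, 0],
])

```text
time_s: 31.55
ee_pos: [501.3, 134.7, 286.2]
eef_rot: [2.014, -2.409, -0.0]
contact_force: [0.1, -0.3, 0.2]
finger_gap: 0.1
grasp_force: 0.0
```

Emit:
apply_moves([
  [0, 0, 0.03, 0, 0, 0, 0],
  [0, 0, 0, 0, 0, 0, 0],
])

```text
time_s: 31.8
ee_pos: [501.3, 134.7, 284.7]
eef_rot: [2.014, -2.409, -0.0]
contact_force: [-0.2, 0.0, -0.1]
finger_gap: 0.4
grasp_force: 0.0
```

Emit:
apply_moves([
  [0, 0, 0.02, 0, 0, 0, 0],
  [0, 0, 0, 0, 0, 0, 0],
])

```text
time_s: 32.05
ee_pos: [501.4, 134.7, 283.9]
eef_rot: [2.014, -2.409, -0.0]
contact_force: [-0.6, 0.5, -0.1]
finger_gap: 0.1
grasp_force: 0.0
```

Emit:
apply_moves([
  [0, 0, 0.02, 0, 0, 0, 0],
  [0, 0, 0, 0, 0, 0, 0],
])

```text
time_s: 32.3
ee_pos: [501.5, 134.7, 283.7]
eef_rot: [2.015, -2.409, 0.001]
contact_force: [-2.4, 0.2, 5.6]
finger_gap: -0.2
grasp_force: 2.4
```

Emit:
apply_moves([
  [0, 0, 0.02, 0, 0, 0, 0],
  [0, 0, 0, 0, 0, 0, 0],
])

```text
time_s: 32.55
ee_pos: [501.4, 134.7, 283.5]
eef_rot: [2.015, -2.409, 0.001]
contact_force: [-4.0, 0.2, 8.4]
finger_gap: 0.0
grasp_force: 4.1
```

It is stiff at 8 N with no movement, so the top is seated on the collar. Retreating and checking.

Emit:
apply_moves([
  [0, 0, -0.05, 0, 0, 0, 0],
  [0, 0, -0.3, 0, 0, 0, 0],
  [0, 0, -0.8, 0, 0, 0, 0],
  [0, 0.8, -0.8, 0, 0, 0, 0],
  [0, 0.8, 0, 0, 0, 0, 0],
  [0, 0, 0, 0, 0, 0, 0],
  [0, 0, 0, 0, 0, 0, 0],
])

```text
time_s: 33.42
ee_pos: [423.0, 149.1, 379.8]
eef_rot: [2.015, -2.409, 0.0]
contact_force: [0.4, -0.8, -0.4]
finger_gap: 0.1
grasp_force: 0.0
```

Run:
```python
from h import *
rodang(); print(manip.get_obs()["contact_force"],tipin(39.4,74.9))
print(manip.job_done())
```

```text
side rod 53 73.4300862901833 2.5522023602618873
top rod 26 75.41761585530398 0.9545636277994979
[ 0.93433472  0.18734399 -0.46035088] ('tip in top x,z', np.float64(-230.8), np.float64(-9.8))
the job is handed in; nothing more can be done
None
```

The job is handed in with no verdict returned: the top stands propped at about 39.5°, the rod's tip an estimated 12–13 mm through the catch-plate hole, and it did not give under a light 8 N press; the arm is clear, at about 33 s of the 72 s.

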